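# Box up a stripped wheel hub and close the parts case

## Task

A bicycle hub has been stripped for overhaul and its four parts lie about the bench: the bare hub shell, the loose axle and the two bearing rings. Pack them in the open blue parts case, setting each down gently rather than dropping it: the shell on its side in the bay nearest the robot, the axle flat in the narrow middle bay, both bearing rings flat side by side in the bay farthest from the robot; then shut the lid fully. The assembled hub and the thin spacer ring belong to other jobs: leave them exactly where they are.

Things in the scene. Friction and masses are not known exactly. Their poses are not given: they have to be found in the camera images.
- hub_shell_mid (a point): Bare aluminium hub shell: a spool with two round flanges and an open bore, no axle. 52 mm across the flanges, 62 mm long along its own y axis, lying on its flanges, that axis level. This point is its centre, 26 mm above what it lies on. Grasp the waist, 24 mm thick, between the flanges (38 mm apart), fingers closing along its own x. About 0.12 kg.
- axle_mid (a point): Loose steel axle, a dark threaded rod with a nut: 95 mm long along its own y axis, 17 mm wide and high at the nut (it grips and rests as a bar 16 mm wide, 17 mm high over its whole length), lying flat. This point is its centre, 8.5 mm above what it lies on. About 0.06 kg.
- bearing_a_mid (a point): Black greasy bearing ring lying flat, 38 mm across, 9 mm high, thick-walled with a bore of about 19 mm. This point is its centre, 4.5 mm above what it lies on; z up. About 0.03 kg. Grasp across the outside.
- bearing_b_mid (a point): The second bearing ring: black, lying flat, 37 mm across, 9 mm high, thick-walled with a bore of about 19 mm. This point is its centre, 4.5 mm above what it lies on; z up. About 0.03 kg. Grasp across the outside.
- spacer_ring_mid (a point): Look-alike, to be left alone: black spacer ring lying flat, 37 mm across, 8 mm high, but thin-walled (about 3 mm) with a bore of about 31 mm. This point is its centre, 4 mm above the bench. Loose.
- whole_hub_mid (a point): Look-alike, to be left alone: an assembled front hub, an aluminium spool with its axle, cones and nuts sticking out at both ends. 55 mm across the flanges, 130 mm long along its own y axis, lying on its flanges. This point is its centre, 27.5 mm above the bench. Loose. The bottles, glasses and tins round the work are fixed and up to 240 mm tall.
- parts_case: Blue steel parts case, fixed on the bench. Origin: centre of its underside, z up. Outside 136 mm along its x, 240 mm along its y; rim 64 mm above the bench, walls 3 mm. The hinged lid stands open over its +x wall, which faces the robot's left (world +y, within 17 degrees); its +y end is the one near the robot. Fingers that close along the case's y keep a wide gripper clear of the lid.
- case_lid (a joint): Lid angle, rad: 0 shut on the rim, 1.7 to 1.9 at the start (standing open, leaning back from the case). Hinge axis: along the case's y, at x +72.5 mm, z +65 mm in the case's frame. The hinge is stiff: the lid stays where it is left and takes up to 0.5 N m (5 N at 100 mm from the hinge), so push it from behind, then from above, all the way down.
- lid_edge (a point): Middle of the lid's free edge, 144.5 mm from the hinge axis. The lid is a blue plate 248 mm wide along the case's y; its outer face lies 5 mm outside the plane through the hinge axis. The point's own -x points from hinge to edge, its own z out of the outer face; shut, these are the case's -x and up.
- case_floor (a point): Centre of the case's grey inner floor, 8 mm above its origin, same axes; inside, x runs from -65 to +65 mm. Two low aluminium dividers along x, 10 mm high and 3 mm thick, make three bays: far bay for the bearings y -117 to -31 mm (centre -74), middle bay for the axle y -28 to +36 mm (centre +4), near bay for the shell y +39 to +117 mm (centre +78).

How it is judged (in metres and radians):
On the way:
1. the shell, the axle and both bearing rings lie in their bays while the lid still stands open (x of hub_shell_mid in the frame of parts_case between -0.045 and 0.045 m and y of hub_shell_mid in the frame of parts_case between 0.056 and 0.1 m and z of hub_shell_mid in the frame of parts_case between 0 and 0.04 m and x of axle_mid in the frame of parts_case between -0.025 and 0.025 m and y of axle_mid in the frame of parts_case between -0.024 and 0.032 m and z of axle_mid in the frame of parts_case between 0 and 0.022 m and x of bearing_a_mid in the frame of parts_case between -0.052 and 0.052 m and y of bearing_a_mid in the frame of parts_case between -0.104 and -0.044 m and z of bearing_a_mid in the frame of parts_case between 0 and 0.018 m and x of bearing_b_mid in the frame of parts_case between -0.052 and 0.052 m and y of bearing_b_mid in the frame of parts_case between -0.104 and -0.044 m and z of bearing_b_mid in the frame of parts_case between 0 and 0.018 m and value of joint case_lid above 1 rad), for 0.2 s.
At the end, for the whole second after the job is handed in: The hub shell lies on its side in the near bay, the axle flat in the middle bay and both bearing rings flat, not stacked, in the far bay; all are at rest, the lid is shut (under 0.05 rad), and the assembled hub and the spacer ring are within 20 mm of where they began (x of hub_shell_mid in the frame of parts_case between -0.045 and 0.045 m and y of hub_shell_mid in the frame of parts_case between 0.056 and 0.1 m and z of hub_shell_mid in the frame of parts_case between 0 and 0.04 m and x of axle_mid in the frame of parts_case between -0.025 and 0.025 m and y of axle_mid in the frame of parts_case between -0.024 and 0.032 m and z of axle_mid in the frame of parts_case between 0 and 0.022 m and x of bearing_a_mid in the frame of parts_case between -0.052 and 0.052 m and y of bearing_a_mid in the frame of parts_case between -0.104 and -0.044 m and z of bearing_a_mid in the frame of parts_case between 0 and 0.018 m and x of bearing_b_mid in the frame of parts_case between -0.052 and 0.052 m and y of bearing_b_mid in the frame of parts_case between -0.104 and -0.044 m and z of bearing_b_mid in the frame of parts_case between 0 and 0.018 m and value of joint case_lid below 0.05 rad and linear speed of each of hub_shell, axle, bearing_a, bearing_b below 0.02 m/s and distance of each of whole_hub_mid, spacer_ring_mid from where it was at the start of the episode below 0.02 m); the robot touches nothing.
It fails at once if the assembled hub is moved more than 20 mm (distance of whole_hub_mid from where it was at the start of the episode above 0.02 m).
It fails at once if the thin spacer ring is moved more than 20 mm (distance of spacer_ring_mid from where it was at the start of the episode above 0.02 m).
It fails at once if a part is dropped (it falls faster than 0.9 m/s, about 40 mm, with no finger on it) ((linear speed of hub_shell above 0.9 m/s and contact force between the fingers and hub_shell below 0.01 N) or (linear speed of axle above 0.9 m/s and contact force between the fingers and axle below 0.01 N) or (linear speed of bearing_a above 0.9 m/s and contact force between the fingers and bearing_a below 0.01 N) or (linear speed of bearing_b above 0.9 m/s and contact force between the fingers and bearing_b below 0.01 N)).
It also fails if it takes over 136 s, if anything falls off the work surface, if the arm or the gripper's body presses on something with over 40 N, if the wrist force passes 120 N, or if a joint passes its speed limit or range.

## Robot

A 6-joint arm with a two-finger parallel gripper is mounted at the origin on a cart in front of the work surface, level with it; the furniture and walls round the work are solid. World frame = base frame: x ahead of the robot, y to its left, z up, the work surface at z = 0. Lengths are in m, angles in degrees, forces in N, time in s.
With the tool pointing down it reaches from about 0.35 to 0.725 m from the base axis. Payload 6 kg.
Tool frame: the origin (TCP) lies on the centre line of the jaws, within the pads' length; the fingertips stand tips_ahead ahead of it and the grasp point (between the pads) lies 11 mm behind it (tips_ahead is the distance from the TCP to the fingertips, in m); z points along the fingers, x is the direction in which the jaws open and shut, and the axes are right-handed (so a half turn about z gives the same grasp; the last joint's range is limited). The gripper opens to 85 mm and grips with 20 to 120 N. Pads are 22 mm wide; open, the fingers measure 114 mm over their backs; the gripper's body (76 mm by 85 mm) begins 54 mm behind the grasp point. The pads swing forward as they close: fully open they stand 13 mm farther back than shut.
Start: joints at [-47.859, 2.303, 4.859, 0, -92.561, -19.12], TCP at [0.235, -0.552, 0.239] pointing down, gripper open.
Joint ranges: [-146.85, 146.85], [-73.84, 115.35], [-62.03, 85.46], [-188.31, 113.3], [-161.28, -10.13], [-171.36, 171.36]. Speed limits (degrees/s): [147.25, 147.25, 172.46, 180, 180, 180].

## Interface

Orientations are given as [roll, pitch, yaw] about the fixed x, y, z axes, in that order (R = Rz(yaw) Ry(pitch) Rx(roll)).
In Python, from rig import * gives the robot as it stands. The module is installed in compiled form; this text tells all that it offers.
- The arm moves only by the tool servo_tool, never from a script. Its argument "motion" is one flat list of numbers, 7 for each row, row after row: the opening, from -1 (shut) to 1 (fully open), so that 0 is half open, then the shift along the tool's x, y, z in m, then the turn, a rotation vector about the tool's x, y, z in rad. In form: [jaw, dx, dy, dz, rx, ry, rz, jaw, dx, dy, dz, rx, ry, rz, ...]. A call has 1 to 8 rows; each row is the pose to reach, as a shift and turn from the pose commanded when the call began, along the tool's axes at that moment; what a row does not reach only later rows make up. A row lasts 1/10 s, in which the tool goes at most 50 mm and 8.59 degrees, less where a joint would pass 70% of its speed; a pose out of reach is approached as far as the arm can. A call with a gripper value outside its range is refused whole. The fingers move at their own pace and stop on an object; "force" is the grip in N (left out, the last holds). Time passes only in rows, so rows that repeat a pose let the fingers close. It gives the time, the measured TCP pose, the force and the opening at its end, in the units of the state.
- state(): the state, without advancing time (a new reading comes with each control period).
- read_camera(name): name is "side" or "top"; returns (picture, depth): 384x512x3 uint8, red, green, blue; 384x512 float32, m along the optical axis (not along the pixel's ray), 0 where there is no reading.
- camera_model(name): a dict with "intrinsics" (3x3 intrinsics, pixels), "dist_coeffs" ([k1, k2, p1, p2, k3] as OpenCV has them; the pictures are not rectified), "rvec" (rotation vector, rad) and "tvec" (3), from world to camera coordinates, as OpenCV has them. Camera axes: x right, y down, z forward; pixel columns grow to the right and rows downward; lengths in m; the calibration is good to about 2 mm. A picture is of the moment at which its call begins. camera_model takes no time and is no camera call.
- hand_in(): hands the job in, once; it reports no verdict.
The state is a dict: "time_s": time; "qpos": joint angles; "joint_velocities": joint speeds; "tau": joint torques, N m; "eef_pos": TCP position; "orientation": TCP orientation; "wrist_force": force on the tool from outside, world axes, zero at the start; "wrist_torque": the same for the moment, N m; "opening": finger opening in m.
Only numpy, scipy, OpenCV 4.12 (cv2) and the standard library are available. Lean on these libraries where they do the work, as an engineer would, in place of code of your own. Each camera call takes 0.05 s, during which the arm holds its last target. There are 200 camera calls.

## Working session

There is one attempt and no reset: what is moved stays moved. The work goes in short steps, Python scripts to look and compute and a tool call to move; the robot and the scene stay as the last step left them, time stands still between calls to the robot, and variables do not carry over. Pictures are saved under pics/ and viewed, about 12 in all and at most 16, crops included, and the job is handed in when it is done.

Besides the shell and the picture viewer there is one more tool, called as a command line: name --argument value ..., lists and objects as JSON in quotes. servo_tool: Moves the arm, as the interface text tells. Its arguments: {"type":"object","properties":{"motion":{"type":"array","items":{"type":"number"}},"force":{"type":"number"}},"required":["motion"]}

```bash
mkdir -p pics; cat > h.py <<'E'
from rig import *
import numpy as np, cv2
from scipy.spatial.transform import Rotation as R
def snap(n,fn=None):
    p,d=read_camera(n)
    if fn: cv2.imwrite('pics/'+fn+'.png',p[:,:,::-1])
    return p,d
def cloud(n,d):
    m=camera_model(n);K=np.array(m['intrinsics'],float);D=np.array(m['dist_coeffs'],float)
    h,w=d.shape;u,v=np.meshgrid(np.arange(w),np.arange(h))
    q=cv2.undistortPointsIter(np.stack([u,v],-1).reshape(-1,1,2).astype(float),K,D,None,None,(3,50,1e-9)).reshape(h,w,2)
    P=np.dstack([q*d[...,None],d]);r=cv2.Rodrigues(np.array(m['rvec'],float))[0];t=np.array(m['tvec'],float).ravel()
    W=(P-t)@r; W[d==0]=np.nan
    return W
E
python3 - <<'E'
from h import *
print(state())
for n in ('top','side'):
    p,d=snap(n,n+'1'); W=cloud(n,d); np.savez(n+'1.npz',p=p,d=d,W=W)
    m=camera_model(n);r=cv2.Rodrigues(np.array(m['rvec'],float))[0];print(n,-r.T@np.array(m['tvec']).ravel(),r[2])
E
```

```text
{'time_s': 0.0, 'qpos': array([-4.78594535e+01,  2.33879034e+00,  4.80126026e+00, -2.74467168e-02,
       -9.25621789e+01, -1.91214662e+01]), 'joint_velocities': array([ 0.04105515, -0.05224075,  0.03313947,  0.05783274,  0.05726867,
       -0.01609042]), 'tau': array([-9.35165144e-05, -3.68209147e+01,  3.47415340e+01,  6.93252102e+00,
       -5.33506696e-03, -1.28400023e-05]), 'eef_pos': array([ 0.23459282, -0.55188593,  0.23826428]), 'orientation': array([-1.79993247e+02, -1.03189887e-01,  1.13020277e+02]), 'wrist_force': array([ 0.07237752, -0.33780869, -0.19953118]), 'wrist_torque': array([-0.02482776, -0.01716726,  0.01862892]), 'opening': 0.08565070709406804}
top [ 0.38020543 -0.00695014  1.37807149] [ 0.06511774  0.01980267 -0.99768108]
side [ 0.20226677 -1.00910771  0.53859962] [ 0.23576277  0.88766384 -0.39556141]
```

View pics/top1.png

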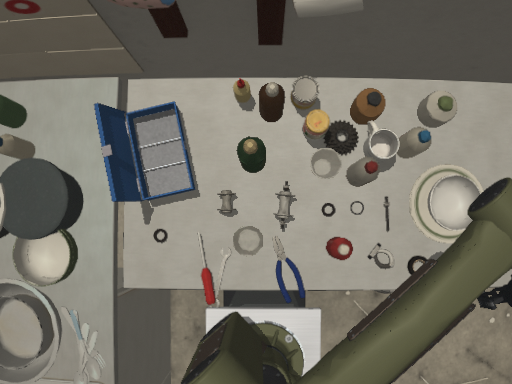

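View pics/side1.png

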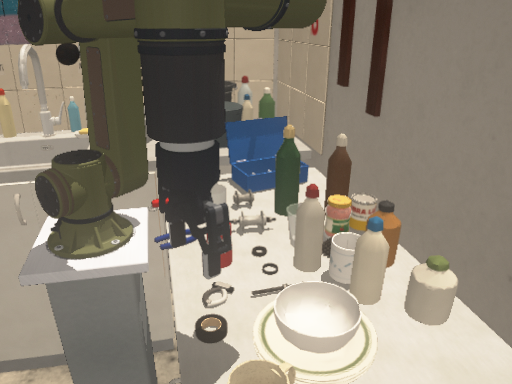

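The top view shows the shell at about (228,202), the whole hub at (285,204), rings at (328,210) and (161,236), the thin ring at (357,208) and the axle at (387,213). The case is at (150,150), with its lid open to the left. Next I'll take precise measurements.

```bash
python3 - <<'E'
from h import *
f=np.load('top1.npz');p,W=f['p'],f['W']
g=p.astype(float).mean(2)
z=W[...,2]
def crop(c,r):return slice(c[1]-r,c[1]+r),slice(c[0]-r,c[0]+r)
print('table z', np.nanmedian(z[225:260,170:195]), z[236,161])
for nm,c,r,f_ in [('shell',(228,202),16,'z'),('whole',(285,204),28,'z'),('ringA',(328,210),10,'d'),('spacer',(357,208),10,'d'),('ringB',(161,236),10,'d'),('axle',(387,213),22,'d')]:
    s=crop(c,r); Z=z[s];w=W[s].reshape(-1,3);G=g[s]
    m=((Z>.012) if f_=='z' else (G<95))
    n,l,st,ce=cv2.connectedComponentsWithStats(m.astype(np.uint8));
    k=1+np.argmax(st[1:,4]); m=(l==k)
    q=w[m.ravel()]; q=q[~np.isnan(q).any(1)]
    cen=q.mean(0); u,sv,vt=np.linalg.svd((q-cen)[:,:2],full_matrices=False)
    pr=(q-cen)[:,:2]@vt.T
    mid=cen[:2]+((pr.max(0)+pr.min(0))/2)@vt
    print(nm,len(q),'mean',cen.round(4),'mid',mid.round(4),'ext',(np.ptp(pr,axis=0)*1e3).round(),'ang',np.degrees(np.arctan2(vt[0,1],vt[0,0])).round(1),'zmax',q[:,2].max().round(4))
# case: blue mask
hsv=cv2.cvtColor(p,cv2.COLOR_RGB2HSV)
b=(hsv[...,0]>100)&(hsv[...,0]<125)&(hsv[...,1]>120)
b[:, :85]=0;b[:,205:]=0;b[:95]=0;b[210:]=0
for lo,hi in ((.055,.072),(.1,.2),(.18,.25)):
    mm=b&(z>lo)&(z<hi);q=W[mm]
    if len(q)>5:
        rc=cv2.minAreaRect((q[:,:2]*1e3).astype(np.float32));print(lo,hi,len(q),rc,cv2.boxPoints(rc).round(0).tolist())
        if lo==.18: print('zmax',q[:,2].max(), q.mean(0))
big=cv2.resize(p[95:275,90:450],None,fx=2.2,fy=2.2,interpolation=cv2.INTER_CUBIC);cv2.imwrite('pics/crop1.png',big[:,:,::-1])
E
```

```text
table z -0.0004020247290225017 6.714582954720782e-05
shell 254 mean [0.4448 0.1017 0.0373] mid [0.4448 0.1021] ext [60. 49.] ang -179.3 zmax 0.0542
whole 406 mean [ 0.4359 -0.0538  0.0376] mid [ 0.4362 -0.053 ] ext [129.  52.] ang 173.9 zmax 0.0592
ringA 99 mean [ 0.4236 -0.176   0.0072] mid [ 0.4234 -0.1765] ext [36. 34.] ang 179.5 zmax 0.0161
spacer 44 mean [ 0.4302 -0.258   0.0046] mid [ 0.4291 -0.2578] ext [36. 37.] ang -176.1 zmax 0.0117
ringB 96 mean [0.3501 0.2876 0.0081] mid [0.3506 0.2876] ext [41. 36.] ang -124.0 zmax 0.0162
axle 69 mean [ 0.4032 -0.3398  0.0097] mid [ 0.4016 -0.3406] ext [75. 13.] ang -175.9 zmax 0.0162
0.055 0.072 532 ((580.7244262695312, 287.76910400390625), (248.15420532226562, 149.29896545410156), 12.97317123413086) [[443.0, 333.0], [477.0, 187.0], [718.0, 243.0], [685.0, 388.0]]
0.1 0.2 1635 ((558.6043701171875, 375.5858154296875), (247.4886474609375, 35.739959716796875), 12.058828353881836) [[434.0, 367.0], [441.0, 332.0], [683.0, 384.0], [676.0, 419.0]]
0.18 0.25 500 ((556.08935546875, 384.951171875), (247.6996307373047, 19.211307525634766), 14.826891899108887) [[434.0, 363.0], [439.0, 344.0], [678.0, 407.0], [673.0, 426.0]]
zmax 0.2135723673510226 [0.55544442 0.38575896 0.19924818]
```

View pics/crop1.png

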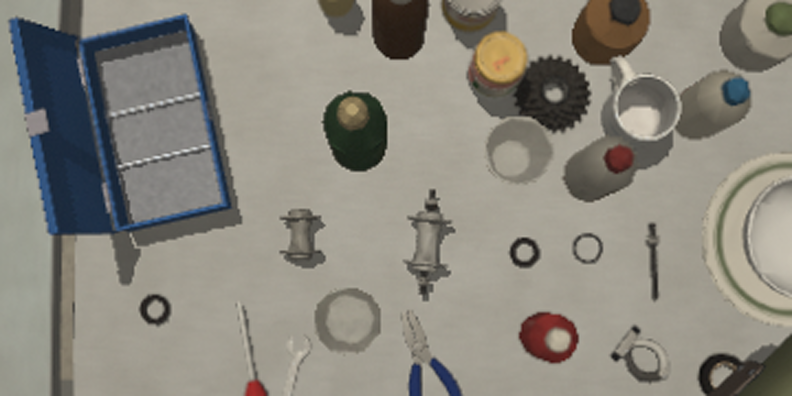

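The crop confirms thick rings at crop pixels (525,252) and (155,309), and the thin spacer at (588,248). The axle centre is at (653,261) and the shell at (301,236). Next I'll fit the case pose, the fingertip height and the obstacles.

```bash
python3 - <<'E'
from h import *
from scipy.optimize import minimize
f=np.load('top1.npz');p,W=f['p'],f['W'];z=W[...,2]
hsv=cv2.cvtColor(p,cv2.COLOR_RGB2HSV)
b=(hsv[...,0]>100)&(hsv[...,0]<125)&(hsv[...,1]>120)
b[:, :85]=0;b[:,205:]=0;b[:95]=0;b[210:]=0
q=W[b&(z>.057)&(z<.071)][:,:2]
def loc(v,q):
    c,s=np.cos(v[2]),np.sin(v[2]);d=q-v[:2];return np.c_[d[:,0]*c+d[:,1]*s,-d[:,0]*s+d[:,1]*c]
def cost(v):
    l=loc(v,q);k=l[:,0]<.055;l=l[k]  # drop hinge side
    d=np.minimum(abs(l[:,0]+.0665),abs(abs(l[:,1])-.1185));return np.minimum(d,.012).mean()+ .02*(1-k.mean())
best=min((minimize(cost,[.58+a,.285+c,np.radians(103+t)],method='Nelder-Mead') for a in(-.01,0,.01) for c in (-.01,0,.01) for t in(-2,0,2)),key=lambda r:r.fun)
v=best.x;print('case',v[:2].round(4),np.degrees(v[2]).round(2),best.fun)
l=loc(v,q);print('ranges',np.percentile(l,[1,99],axis=0))
qq=W[b&(z>.09)];l=loc(v,qq[:,:2]);lx=l[:,0]-.0725;lz=qq[:,2]-.065
a=np.degrees(np.arctan2(lz,-lx));print('lid angle inner deg',np.median(a),'r max',np.percentile(np.hypot(lx,lz),99),'y',np.percentile(l[:,1],[1,99]))
wh=(p.min(2)>185);l=loc(v,W[...,:2].reshape(-1,2));m=wh.ravel()&(abs(l[:,0])<.06)&(abs(l[:,1])<.11);print('divider y hist',np.histogram(l[m,1],bins=np.arange(-.1,.1,.01)))
print('axle px',W[213,387],W[204:222:3,387].round(3).tolist())
f=np.load('side1.npz');S=f['W'];d=np.linalg.norm(S[...,:2]-[.235,-.552],axis=2)<.08
s=S[d&(S[...,2]>.12)];print('tip zmin',np.percentile(s[:,2],[0.1,.5,1,2,5]))
s2=s[s[:,2]<.25];u=np.array([np.cos(np.radians(113)),np.sin(np.radians(113))]);t=(s2[:,:2]-[.235,-.552])@u
for sg in(-1,1):
    k=s2[sg*t>0];print(sg,len(k),np.percentile(k[:,2],[.5,2,5]) if len(k) else '',np.percentile(t[sg*t>0],[2,98]) if len(k) else '')
W2=W.reshape(-1,3)
for x0,x1,y0,y1 in[(.3,.7,.42,.5),(.3,.7,.5,.6),(.25,.4,0,.1),(.5,.65,0,.1),(.3,.5,-.4,.25),(.5,.7,.1,.18)]:
    k=(W2[:,0]>x0)&(W2[:,0]<x1)&(W2[:,1]>y0)&(W2[:,1]<y1);print((x0,x1,y0,y1),np.percentile(W2[k,2],[5,50,95,100]).round(3))
E
```

```text
case [0.3838 0.3756] 102.9 0.007858146091580413
ranges [[-0.20380047 -0.29081662]
 [-0.05562755 -0.04859111]]
lid angle inner deg 37.06370018016018 r max 0.17769575235567436 y [-0.29249299 -0.05179972]
divider y hist (array([0, 0, 0, 0, 0, 0, 0, 0, 0, 0, 0, 0, 0, 0, 0, 0, 0, 0, 0]), array([-1.00000000e-01, -9.00000000e-02, -8.00000000e-02, -7.00000000e-02,
       -6.00000000e-02, -5.00000000e-02, -4.00000000e-02, -3.00000000e-02,
       -2.00000000e-02, -1.00000000e-02, -5.55111512e-17,  1.00000000e-02,
        2.00000000e-02,  3.00000000e-02,  4.00000000e-02,  5.00000000e-02,
        6.00000000e-02,  7.00000000e-02,  8.00000000e-02,  9.00000000e-02]))
axle px [ 0.4136226  -0.33896618  0.01615421] [[0.438, -0.339, 0.017], [0.431, -0.342, 0.006], [0.422, -0.341, 0.009], [0.414, -0.339, 0.016], [0.405, -0.34, 0.011], [0.397, -0.34, 0.01]]
tip zmin [0.24482212 0.25052462 0.25517424 0.26363093 0.29200147]
-1 39 [0.24359965 0.24365284 0.24376599] [-0.04927507 -0.04279532]
1 51 [0.24340605 0.24355664 0.24379307] [0.04218325 0.04866771]
(0.3, 0.7, 0.42, 0.5) [0.066 0.071 0.224 0.231]
(0.3, 0.7, 0.5, 0.6) [0.067 0.159 0.227 0.233]
(0.25, 0.4, 0, 0.1) [-0.004  0.002  0.077  0.096]
(0.5, 0.65, 0, 0.1) [-0.004  0.003  0.263  0.274]
(0.3, 0.5, -0.4, 0.25) [-0.005  0.002  0.613  0.627]
(0.5, 0.7, 0.1, 0.18) [-0.005  0.     0.737  0.75 ]
```

```bash
python3 - <<'E'
from h import *
from scipy.optimize import minimize
f=np.load('top1.npz');p,W=f['p'],f['W'];z=W[...,2]
hsv=cv2.cvtColor(p,cv2.COLOR_RGB2HSV)
b=(hsv[...,0]>100)&(hsv[...,0]<125)&(hsv[...,1]>120)
b[:, :85]=0;b[:,205:]=0;b[:95]=0;b[210:]=0
q=W[b&(z>.057)&(z<.071)][:,:2]
def loc(v,q):
    c,s=np.cos(v[2]),np.sin(v[2]);d=q-v[:2];return np.c_[d[:,0]*c+d[:,1]*s,-d[:,0]*s+d[:,1]*c]
v0=np.array([.583,.281,np.radians(103)]);l0=loc(v0,q);q=q[l0[:,0]<.05]
def cost(v):
    l=loc(v,q);d=np.minimum(abs(l[:,0]+.0665),abs(abs(l[:,1])-.1185));return np.minimum(d,.015).mean()
best=min((minimize(cost,v0+[a,c,np.radians(t)],method='Nelder-Mead',options=dict(initial_simplex=v0+[a,c,0]+np.array([[0,0,0],[.006,0,0],[0,.006,0],[0,0,.03]]))) for a in(-.008,0,.008) for c in (-.008,0,.008) for t in(0,)),key=lambda r:r.fun)
v=best.x;print('case',v[:2].round(4),np.degrees(v[2]).round(2),best.fun);np.save('case.npy',v)
l=loc(v,q);print('ranges',np.percentile(l,[1,99],axis=0))
qq=W[b&(z>.09)];l=loc(v,qq[:,:2]);lx=l[:,0]-.0725;lz=qq[:,2]-.065
a=np.degrees(np.arctan2(lz,-lx));print('lid angle inner deg',np.median(a),'r max',np.percentile(np.hypot(lx,lz),99),'y',np.percentile(l[:,1],[1,99]))
L=loc(v,W[...,:2].reshape(-1,2)).reshape(384,512,2)
wh=(p.min(2)>150)&(abs(L[...,0])<.05)&(abs(L[...,1])<.11)
h,e=np.histogram(L[wh][:,1]*1e3,bins=np.arange(-110,111,5));print(dict(zip(e[:-1].astype(int).tolist(),h.tolist())))
# height map behind the lid in world, 3cm grid
W2=W.reshape(-1,3);print('y cols',np.arange(.36,.66,.03).round(2))
for x in np.arange(.36,.70,.03):
    print(x.round(2),[int(1000*np.nanmax(k)) if len(k) else None for y in np.arange(.36,.66,.03) for k in [W2[(abs(W2[:,0]-x)<.015)&(abs(W2[:,1]-y)<.015),2]]])
E
```

```text
case [0.5793 0.282 ] 102.93 0.0011164114338647058
ranges [[-0.06923904 -0.121218  ]
 [ 0.04401335  0.12106446]]
lid angle inner deg 106.0736475908123 r max 0.14805667541182788 y [-0.12290878  0.11779072]
{-110: 0, -105: 0, -100: 0, -95: 0, -90: 0, -85: 0, -80: 0, -75: 0, -70: 0, -65: 0, -60: 0, -55: 0, -50: 0, -45: 0, -40: 1, -35: 42, -30: 2, -25: 0, -20: 0, -15: 0, -10: 0, -5: 0, 0: 0, 5: 0, 10: 0, 15: 0, 20: 0, 25: 0, 30: 7, 35: 27, 40: 0, 45: 0, 50: 0, 55: 0, 60: 0, 65: 0, 70: 0, 75: 0, 80: 0, 85: 0, 90: 0, 95: 0, 100: 0, 105: 0}
y cols [0.36 0.39 0.42 0.45 0.48 0.51 0.54 0.57 0.6  0.63 0.66]
0.36 [5, 79, 75, 76, 221, 229, 231, 231, 230, 264, 168]
0.39 [8, 74, 75, 75, 229, 230, 232, 229, 263, 268, -884]
0.42 [206, 75, 77, 79, 230, 228, 229, 229, 262, 283, 227]
0.45 [210, 67, 76, 75, 230, 230, 230, 230, 229, 271, 226]
0.48 [212, 205, 74, 77, 228, 229, 229, 230, 229, 266, 227]
0.51 [211, 208, 76, 77, 224, 230, 228, 231, 230, 229, 225]
0.54 [216, 214, 75, 75, 76, 225, 227, 229, 230, 224, 192]
0.57 [217, 216, None, 76, 76, 79, 77, 78, 76, 213, 237]
0.6 [115, 211, 204, 75, 75, 77, 74, 76, 75, 208, 236]
0.63 [91, 210, 207, 76, 76, 78, 76, 79, 75, 76, 78]
0.66 [73, 208, 213, 73, 74, 76, 76, 77, 77, 76, 214]
0.69 [69, 192, 206, 74, 78, 75, 76, 76, 78, 77, 217]
```

```bash
cat >> h.py <<'E'
V=np.load('case.npy')
def c2w(x,y): c,s=np.cos(V[2]),np.sin(V[2]); return V[0]+c*x-s*y, V[1]+s*x+c*y
def plan(*tg):
    s=state();p0=np.array(s['eef_pos']);R0=R.from_euler('xyz',s['orientation'],degrees=True)
    print('t',round(s['time_s'],2),'pos',p0.round(4),'rpy',np.round(s['orientation'],2),'open',round(s['opening'],4),'F',np.round(s['wrist_force'],1))
    for x,y,z,yaw in tg:
        Rt=R.from_euler('xyz',[180,0,yaw],degrees=True)
        d=R0.inv().apply(np.array([x,y,z])-p0);rv=(R0.inv()*Rt).as_rotvec()
        print((round(x,4),round(y,4),round(z,4),yaw),'shift',d.round(4).tolist(),'rot',rv.round(4).tolist(),'rows',round(max(np.linalg.norm(d)/.05,np.degrees(np.linalg.norm(rv))/8.59),1))
E
python3 - <<'E'
from h import *
plan((.412,-.340,.10,94))
E
```

```text
t 0.1 pos [ 0.2346 -0.5519  0.2384] rpy [-1.7999e+02 -9.0000e-02  1.1302e+02] open 0.0852 F [-1.   1.3  0.5]
(0.412, -0.34, 0.1, 94) shift [0.1255, 0.2462, 0.1386] rot [-0.0004, -0.0015, 0.332] rows 6.2
```

servo_tool --motion '[-0.1, 0.125, 0.246, 0.03, 0, 0, 0.332, -0.1, 0.125, 0.246, 0.03, 0, 0, 0.332, -0.1, 0.125, 0.246, 0.03, 0, 0, 0.332, -0.1, 0.125, 0.246, 0.04, 0, 0, 0.332, -0.1, 0.1255, 0.246, 0.139, 0, 0, 0.332, -0.1, 0.1255, 0.246, 0.139, 0, 0, 0.332, -0.1, 0.1255, 0.246, 0.139, 0, 0, 0.332, -0.1, 0.1255, 0.246, 0.139, 0, 0, 0.332]' --force 30

```text
time_s: 0.9
eef_pos: [0.4107, -0.3366, 0.0937]
orientation: [-179.6, -0.4, 94.2]
wrist_force: [-0.7, 0.4, -0.5]
opening: 0.0386
```

```bash
python3 - <<'E'
from h import *
p,d=snap('side');S=cloud('side',d)
pos=state()['eef_pos']
u=np.array([np.cos(np.radians(94)),np.sin(np.radians(94))])
m=(np.linalg.norm(S[...,:2]-pos[:2],axis=2)<.06)&(S[...,2]>.04)&(S[...,2]<.16)
s=S[m];t=(s[:,:2]-pos[:2])@u
for sg in(-1,1):
    k=s[sg*t>.01];print(sg,len(k),np.percentile(k[:,2],[.2,1,3,5]).round(4),np.percentile(t[sg*t>.01],[2,98]).round(3))
m=cv2.dilate(m.astype(np.uint8),None);ys,xs=np.where(m);c=int(xs.mean()),int(ys.mean())
y0,x0=max(0,c[1]-60),max(0,c[0]-80)
cv2.imwrite('pics/s2.png',cv2.resize(p[y0:y0+140,x0:x0+160],None,fx=4,fy=4)[:,:,::-1]);print(x0,y0)
plan((.412,-.340,.03,94),(.412,-.340,.010,94))
E
```

```text
-1 371 [0.088  0.089  0.0917 0.0955] [-0.056 -0.016]
1 213 [0.0879 0.0896 0.0908 0.0924] [0.016 0.055]
192 182
t 0.95 pos [ 0.4111 -0.3386  0.0971] rpy [-1.7971e+02 -1.7000e-01  9.4130e+01] open 0.0381 F [-0.2  0.2  0.3]
(0.412, -0.34, 0.03, 94) shift [-0.0016, 0.0011, 0.0671] rot [-0.0051, -0.003, 0.0023] rows 1.3
(0.412, -0.34, 0.01, 94) shift [-0.0017, 0.0012, 0.0871] rot [-0.0051, -0.003, 0.0023] rows 1.7
```

View pics/s2.png

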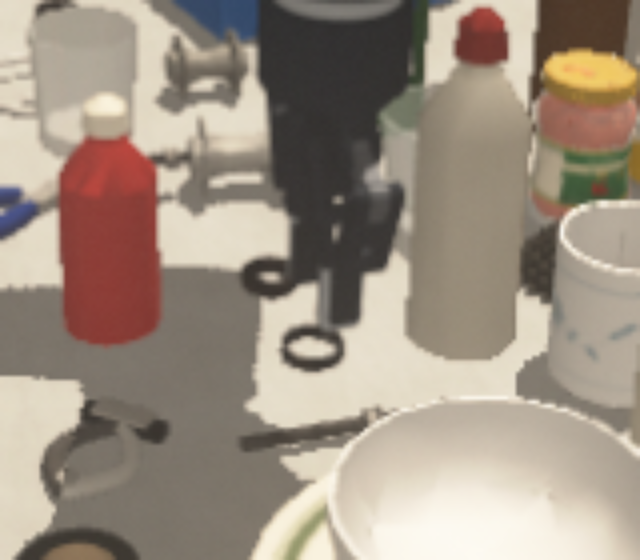

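The side crop shows the jaws at about (330,260), above and behind the axle at (310,430), and clear of the spacer at (312,347). The tips are about 8 mm ahead of the TCP.

servo_tool --motion '[-0.1, -0.0005, 0.0005, 0.06, 0, 0, 0, -0.1, -0.0005, 0.0005, 0.06, 0, 0, 0, -0.1, -0.0005, 0.0005, 0.06, 0, 0, 0, -0.1, -0.0005, 0.0005, 0.06, 0, 0, 0]'

```text
time_s: 1.35
eef_pos: [0.4132, -0.3421, 0.0427]
orientation: [179.9, 0.1, 94.0]
wrist_force: [0.5, -0.7, 1.0]
opening: 0.0386
```

```bash
python3 -c "
from h import *
plan((.412,-.340,.013,94))"
```

```text
t 1.35 pos [ 0.4132 -0.3421  0.0427] rpy [1.7991e+02 1.2000e-01 9.3980e+01] open 0.0386 F [ 0.5 -0.7  1. ]
(0.412, -0.34, 0.013, 94) shift [0.0022, -0.0011, 0.0297] rot [0.0016, 0.002, -0.0004] rows 0.6
```

servo_tool --motion '[-0.1, 0, 0, 0.015, 0, 0, 0, -0.1, 0, 0, 0.0265, 0, 0, 0, -0.1, 0, 0, 0.0265, 0, 0, 0, -0.1, 0, 0, 0.0265, 0, 0, 0, -1, 0, 0, 0.0265, 0, 0, 0, -1, 0, 0, 0.0265, 0, 0, 0, -1, 0, 0, 0.0265, 0, 0, 0, -1, 0, 0, 0.0265, 0, 0, 0]' --force 40

```text
time_s: 2.15
eef_pos: [0.413, -0.3412, 0.0145]
orientation: [179.9, 0.0, 94.0]
wrist_force: [0.1, 0.4, 3.7]
opening: 0.0161
```

servo_tool --motion '[-1, 0, 0, -0.05, 0, 0, 0, -1, 0, 0, -0.1, 0, 0, 0, -1, 0, 0, -0.15, 0, 0, 0, -1, 0, 0, -0.187, 0, 0, 0, -1, 0, 0, -0.187, 0, 0, 0]'

```text
time_s: 2.65
eef_pos: [0.4142, -0.3423, 0.2075]
orientation: [179.5, 0.3, 94.0]
wrist_force: [1.2, -0.2, 0.3]
opening: 0.0155
```

```bash
python3 -c "
from h import *
a=c2w(0,.004)
plan((.415,.12,.2,193),(*a,.2,193),(*a,.09,193))"
```

```text
t 2.65 pos [ 0.4142 -0.3423  0.2075] rpy [179.52   0.33  94.  ] open 0.0155 F [ 1.2 -0.2  0.3]
(0.415, 0.12, 0.2, 193) shift [0.4612, 0.033, 0.0051] rot [0.0011, 0.0116, -1.7279] rows 11.5
(np.float64(0.5754), np.float64(0.2811), 0.2, 193) shift [0.6107, 0.2042, 0.0057] rot [0.0011, 0.0116, -1.7279] rows 12.9
(np.float64(0.5754), np.float64(0.2811), 0.09, 193) shift [0.6114, 0.2033, 0.1157] rot [0.0011, 0.0116, -1.7279] rows 13.1
```

servo_tool --motion '[-1, 0.04, 0.003, 0, 0, 0, -0.12, -1, 0.09, 0.007, 0, 0, 0, -0.26, -1, 0.14, 0.01, 0, 0, 0, -0.4, -1, 0.19, 0.013, 0, 0, 0, -0.54, -1, 0.24, 0.017, 0, 0, 0, -0.68, -1, 0.29, 0.02, 0, 0, 0, -0.82, -1, 0.34, 0.024, 0, 0, 0, -0.96, -1, 0.38, 0.027, 0, 0, 0, -1.1]'

```text
time_s: 3.45
eef_pos: [0.4122, 0.0424, 0.2002]
orientation: [180.0, -0.0, 157.4]
wrist_force: [0.9, 0.3, -0.9]
opening: 0.016
```

```bash
python3 -c "
from h import *
a=c2w(0,.004)
plan((.415,.12,.2,193),(*a,.2,193))"
```

```text
t 3.45 pos [0.4122 0.0424 0.2002] rpy [ 1.7997e+02 -3.0000e-02  1.5743e+02] open 0.016 F [ 0.9  0.3 -0.9]
(0.415, 0.12, 0.2, 193) shift [0.0272, 0.0727, 0.0002] rot [0.0008, -0.0003, -0.6208] rows 4.1
(np.float64(0.5754), np.float64(0.2811), 0.2, 193) shift [-0.0591, 0.283, 0.0003] rot [0.0008, -0.0003, -0.6208] rows 5.8
```

servo_tool --motion '[-1, 0.01, 0.05, 0, 0, 0, -0.14, -1, 0.01, 0.1, 0, 0, 0, -0.28, -1, -0.01, 0.15, 0, 0, 0, -0.42, -1, -0.03, 0.2, 0, 0, 0, -0.56, -1, -0.05, 0.25, 0, 0, 0, -0.621, -1, -0.059, 0.283, 0, 0, 0, -0.621, -1, -0.059, 0.283, 0, 0, 0, -0.621, -1, -0.059, 0.283, 0, 0, 0, -0.621]'

```text
time_s: 4.25
eef_pos: [0.5775, 0.2779, 0.1975]
orientation: [-179.9, -0.3, -167.4]
wrist_force: [0.0, -1.1, 0.0]
opening: 0.0155
```

```bash
python3 -c "
from h import *
a=c2w(0,.004)
p,d=snap('side','s3');p2,d=snap('top')
import numpy as np
cv2.imwrite('pics/t3.png',np.hstack([cv2.resize(p[90:210,200:340],(560,480)),cv2.resize(p2[90:210,80:140+80],(240,206)) if 0 else cv2.resize(p2[90:210,90:210],(480,480))])[:,:800,::-1])
plan((*a,.2,193),(*a,.022,193))"
```

```text
t 4.35 pos [0.5775 0.277  0.201 ] rpy [-1.8000e+02  1.0000e-02 -1.6741e+02] open 0.0158 F [ 0.3 -1.  -0.3]
(np.float64(0.5754), np.float64(0.2811), 0.2, 193) shift [0.0011, 0.0045, 0.001] rot [-0.0, 0.0001, -0.0072] rows 0.1
(np.float64(0.5754), np.float64(0.2811), 0.022, 193) shift [0.0012, 0.0045, 0.179] rot [-0.0, 0.0001, -0.0072] rows 3.6
```

View pics/t3.png

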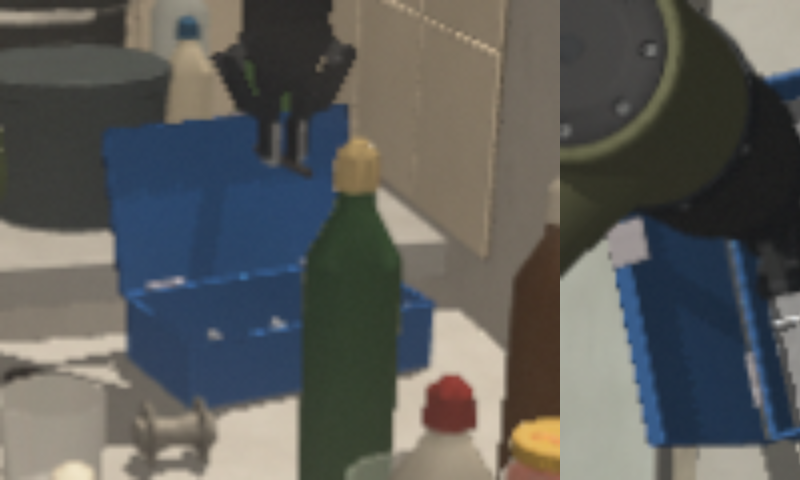

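The left picture shows the jaws with the axle centred over the open case, and the lid well clear behind. Lowering now.

servo_tool --motion '[-1, 0.0012, 0.0035, 0.05, 0, 0, 0, -1, 0.0012, 0.0035, 0.1, 0, 0, 0, -1, 0.0012, 0.0035, 0.14, 0, 0, 0, -1, 0.0012, 0.0035, 0.165, 0, 0, 0, -1, 0.0012, 0.0035, 0.17, 0, 0, 0, -1, 0.0012, 0.0035, 0.173, 0, 0, 0, -1, 0.0012, 0.0035, 0.173, 0, 0, 0]'

```text
time_s: 5.05
eef_pos: [0.5767, 0.2811, 0.0305]
orientation: [179.9, 0.2, -167.4]
wrist_force: [0.3, 0.1, -1.1]
opening: 0.0152
```

```bash
python3 -c "
from h import *
a=c2w(0,.004)
plan((*a,.022,193))"
```

```text
t 5.05 pos [0.5767 0.2811 0.0305] rpy [ 179.91    0.2  -167.39] open 0.0152 F [ 0.3  0.1 -1.1]
(np.float64(0.5754), np.float64(0.2811), 0.022, 193) shift [0.0013, 0.0003, 0.0085] rot [0.0015, 0.0035, -0.0068] rows 0.2
```

servo_tool --motion '[-1, 0, 0, 0.003, 0, 0, 0, -1, 0, 0, 0.006, 0, 0, 0, -1, 0, 0, 0.006, 0, 0, 0, -1, 0, 0, 0.006, 0, 0, 0]'

```text
time_s: 5.45
eef_pos: [0.5762, 0.2811, 0.0226]
orientation: [180.0, 0.1, -167.4]
wrist_force: [0.4, 0.9, 3.1]
opening: 0.0157
```

servo_tool --motion '[-0.3, 0, 0, 0, 0, 0, 0, -0.3, 0, 0, 0, 0, 0, 0, -0.3, 0, 0, 0, 0, 0, 0, -0.3, 0, 0, -0.02, 0, 0, 0, -0.3, 0, 0, -0.06, 0, 0, 0, -0.3, 0, 0, -0.11, 0, 0, 0, -0.3, 0, 0, -0.16, 0, 0, 0, -0.3, 0, 0, -0.178, 0, 0, 0]'

```text
time_s: 6.25
eef_pos: [0.5775, 0.281, 0.207]
orientation: [179.9, 0.5, -167.4]
wrist_force: [0.7, -0.2, 0.6]
opening: 0.0295
```

```bash
python3 -c "
from h import *
plan((.423,-.0,.2,180),(.423,-.176,.15,180))"
```

```text
t 6.25 pos [0.5775 0.281  0.207 ] rpy [ 179.86    0.49 -167.4 ] open 0.0295 F [ 0.7 -0.2  0.6]
(0.423, -0.0, 0.2, 180) shift [0.2121, -0.2406, 0.0046] rot [0.0034, 0.0082, 0.2199] rows 6.4
(0.423, -0.176, 0.15, 180) shift [0.2509, -0.4125, 0.0538] rot [0.0034, 0.0082, 0.2199] rows 9.7
```

servo_tool --motion '[-0.3, 0.04, -0.028, 0, 0, 0, 0, -0.3, 0.08, -0.056, 0, 0, 0, 0, -0.3, 0.12, -0.085, 0, 0, 0, 0, -0.3, 0.16, -0.113, 0, 0, 0, 0, -0.3, 0.198, -0.141, 0, 0, 0, 0, 0.35, 0.207, -0.19, 0, 0, 0, 0.1, 0.35, 0.215, -0.239, 0, 0, 0, 0.22, 0.35, 0.223, -0.288, 0, 0, 0, 0.22]'

```text
time_s: 7.05
eef_pos: [0.4205, -0.0505, 0.2005]
orientation: [179.9, 0.1, 179.9]
wrist_force: [2.2, -0.6, -1.7]
opening: 0.0576
```

```bash
python3 -c "
from h import *
plan((.4235,-.176,.15,180),(.4235,-.176,.06,180))"
```

```text
t 7.05 pos [ 0.4205 -0.0505  0.2005] rpy [1.7995e+02 1.2000e-01 1.7990e+02] open 0.0576 F [ 2.2 -0.6 -1.7]
(0.4235, -0.176, 0.15, 180) shift [-0.0031, -0.1255, 0.0504] rot [0.0009, 0.0022, -0.0017] rows 2.7
(0.4235, -0.176, 0.06, 180) shift [-0.0029, -0.1256, 0.1404] rot [0.0009, 0.0022, -0.0017] rows 3.8
```

servo_tool --motion '[0.35, -0.003, -0.05, 0, 0, 0, 0, 0.35, -0.003, -0.09, 0.01, 0, 0, 0, 0.35, -0.003, -0.1245, 0.04, 0, 0, 0, 0.35, -0.003, -0.1245, 0.09, 0, 0, 0, 0.35, -0.003, -0.1245, 0.13, 0, 0, 0, 0.35, -0.003, -0.1245, 0.14, 0, 0, 0, 0.35, -0.003, -0.1245, 0.14, 0, 0, 0]'

```text
time_s: 7.75
eef_pos: [0.4233, -0.1737, 0.0592]
orientation: [-180.0, -0.1, -180.0]
wrist_force: [-0.1, -0.0, 0.1]
opening: 0.0576
```

```bash
python3 - <<'E'
from h import *
p,d=snap('side');S=cloud('side',d)
cv2.imwrite('pics/s4.png',cv2.resize(p[200:300,200:320],None,fx=5,fy=5,interpolation=cv2.INTER_CUBIC)[:,:,::-1])
plan((.4235,-.176,.06,180),(.4235,-.176,.010,180))
pos=state()['eef_pos']
s=S[(abs(S[...,0]-pos[0])<.06)&(abs(S[...,1]-pos[1])<.03)&(S[...,2]>.03)&(S[...,2]<.1)]
print(np.percentile(s[:,2],[.2,1,3]))
g=p.mean(2)<80
q=S[(abs(S[...,2]-.006)<.008)&g&(np.linalg.norm(S[...,:2]-[.4235,-.176],axis=2)<.03)];print('ring',len(q),(q.min(0)+q.max(0))/2,np.ptp(q,axis=0))
E
```

```text
t 7.8 pos [ 0.4246 -0.1737  0.0613] rpy [-1.7994e+02  5.0000e-02 -1.7996e+02] open 0.0575 F [ 0.3 -0.7  0.9]
(0.4235, -0.176, 0.06, 180) shift [0.0011, -0.0023, 0.0013] rot [-0.0011, 0.0009, 0.0007] rows 0.1
(0.4235, -0.176, 0.01, 180) shift [0.0012, -0.0022, 0.0513] rot [-0.0011, 0.0009, 0.0007] rows 1.0
[0.05570909 0.05662147 0.05795467]
ring 86 [ 0.4233256  -0.17895348  0.00643414] [0.03444921 0.03735289 0.01191036]
```

View pics/s4.png

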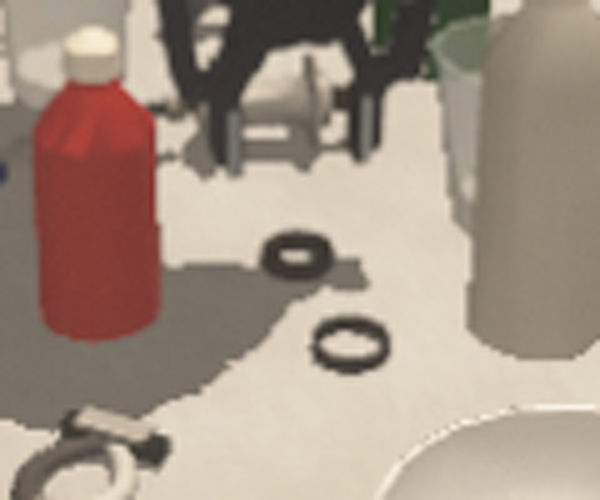

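The side crop shows the open jaws straddling ring A at (297,256), with the spacer at (350,343) out of the way.

servo_tool --motion '[0.35, 0.0005, -0.003, 0.03, 0, 0, 0, 0.35, 0.0005, -0.003, 0.049, 0, 0, 0, 0.35, 0.0005, -0.003, 0.0495, 0, 0, 0, 0.35, 0.0005, -0.003, 0.0495, 0, 0, 0, -0.4, 0.0005, -0.003, 0.0495, 0, 0, 0, -0.4, 0.0005, -0.003, 0.0495, 0, 0, 0, -0.4, 0.0005, -0.003, 0.0495, 0, 0, 0, -0.4, 0.0005, -0.003, 0.0495, 0, 0, 0]'

```text
time_s: 8.6
eef_pos: [0.4251, -0.1766, 0.0129]
orientation: [-180.0, 0.2, -180.0]
wrist_force: [-0.9, 2.9, 6.9]
opening: 0.0334
```

```bash
python3 -c "
from h import *
plan((.4235,-.176,.2,180))"
```

```text
t 8.6 pos [ 0.4251 -0.1766  0.0129] rpy [-179.96    0.21 -179.96] open 0.0334 F [-0.9  2.9  6.9]
(0.4235, -0.176, 0.2, 180) shift [0.0009, 0.0005, -0.1871] rot [-0.0006, 0.0037, 0.0007] rows 3.7
```

```bash
python3 - <<'E'
from h import *
p,d=snap('side')
cv2.imwrite('pics/s5.png',cv2.resize(p[200:300,200:320],None,fx=5,fy=5,interpolation=cv2.INTER_CUBIC)[:,:,::-1])
print(state()['opening'],state()['wrist_force'],state()['eef_pos'])
E
```

```text
0.03326403718909187 [-0.94297859  2.1905055   4.78533129] [ 0.42510832 -0.17661913  0.01288382]
```

View pics/s5.png

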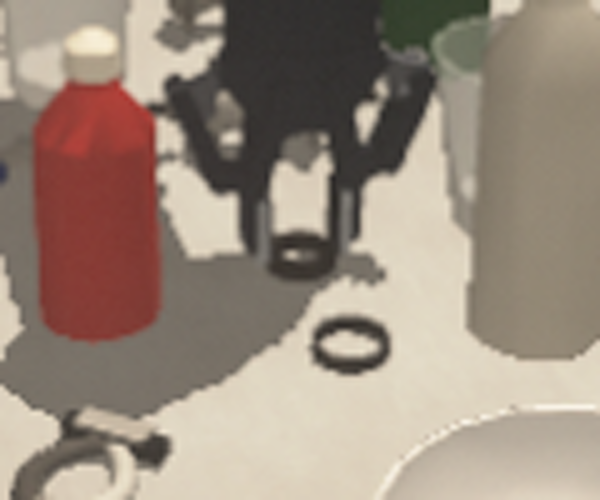

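The crop shows the ring between the pads at (302,255). Opening is 33 mm against an expected 38, so I'll lift a little and check that it holds.

servo_tool --motion '[-0.4, 0, 0, -0.01, 0, 0, 0, -0.4, 0, 0, -0.02, 0, 0, 0, -0.4, 0, 0, -0.03, 0, 0, 0, -0.4, 0, 0, -0.03, 0, 0, 0]'

```text
time_s: 9.05
eef_pos: [0.4247, -0.1767, 0.0426]
orientation: [-180.0, 0.2, -180.0]
wrist_force: [0.3, -0.5, 0.4]
opening: 0.033
```

```bash
python3 - <<'E'
from h import *
p,d=snap('side');S=cloud('side',d)
cv2.imwrite('pics/s6.png',cv2.resize(p[200:300,200:320],None,fx=5,fy=5,interpolation=cv2.INTER_CUBIC)[:,:,::-1])
plan((.4235,-.176,.2,180),(.4235,0,.2,193))
E
```

```text
t 9.1 pos [ 0.4242 -0.1765  0.0414] rpy [ 1.8e+02  1.2e-01 -1.8e+02] open 0.0329 F [ 0.3  0.7 -0.8]
(0.4235, -0.176, 0.2, 180) shift [0.0004, 0.0005, -0.1586] rot [0.0001, 0.002, 0.0] rows 3.2
(0.4235, 0, 0.2, 193) shift [0.0003, 0.1765, -0.1586] rot [-0.0002, 0.002, -0.2269] rows 4.7
```

View pics/s6.png

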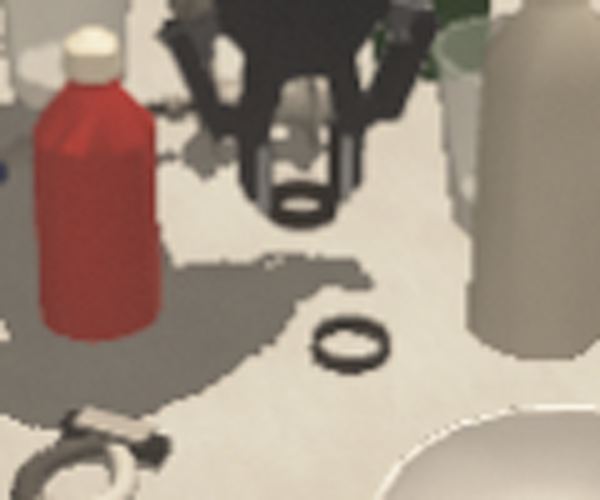

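Ring A is lifted at (302,205), with the spacer untouched. Carrying it to the far bay.

servo_tool --motion '[-0.4, 0, 0, -0.05, 0, 0, 0, -0.4, 0, 0, -0.1, 0, 0, 0, -0.4, 0, 0.02, -0.145, 0, 0, 0, -0.4, 0, 0.06, -0.159, 0, 0, -0.07, -0.4, 0, 0.11, -0.159, 0, 0, -0.15, -0.4, 0, 0.16, -0.159, 0, 0, -0.22, -0.4, 0, 0.21, -0.159, 0, 0, -0.22, -0.4, 0, 0.26, -0.159, 0, 0, -0.22]'

```text
time_s: 9.9
eef_pos: [0.4229, 0.0855, 0.1992]
orientation: [180.0, 0.0, -167.4]
wrist_force: [1.2, 0.2, -0.8]
opening: 0.0332
```

```bash
python3 -c "
from h import *
a=c2w(-.022,-.072);b=c2w(-.022,.06)
plan((.43,.14,.2,193),(*b,.2,193),(*a,.2,193),(*a,.03,193))"
```

```text
t 9.9 pos [0.4229 0.0855 0.1992] rpy [ 1.7997e+02  1.0000e-02 -1.6738e+02] open 0.0332 F [ 1.2  0.2 -0.8]
(0.43, 0.14, 0.2, 193) shift [-0.0189, 0.0517, -0.0008] rot [0.0005, 0.0003, -0.0066] rows 1.1
(np.float64(0.5257), np.float64(0.2471), 0.2, 193) shift [-0.1357, 0.1353, -0.0007] rot [0.0005, 0.0003, -0.0066] rows 3.8
(np.float64(0.6544), np.float64(0.2767), 0.2, 193) shift [-0.2677, 0.136, -0.0007] rot [0.0005, 0.0003, -0.0066] rows 6.0
(np.float64(0.6544), np.float64(0.2767), 0.03, 193) shift [-0.2676, 0.1359, 0.1693] rot [0.0005, 0.0003, -0.0066] rows 6.9
```

servo_tool --motion '[-0.4, -0.02, 0.045, 0, 0, 0, 0, -0.4, -0.06, 0.075, 0, 0, 0, 0, -0.4, -0.1, 0.105, 0, 0, 0, 0, -0.4, -0.136, 0.135, 0, 0, 0, 0, -0.4, -0.18, 0.136, 0, 0, 0, 0, -0.4, -0.225, 0.136, 0.02, 0, 0, 0, -0.4, -0.268, 0.136, 0.05, 0, 0, 0, -0.4, -0.268, 0.136, 0.08, 0, 0, 0]'

```text
time_s: 10.7
eef_pos: [0.6577, 0.2746, 0.1128]
orientation: [-179.9, -0.3, -167.5]
wrist_force: [-2.2, 0.3, -2.4]
opening: 0.0334
```

```bash
python3 -c "
from h import *
a=c2w(-.022,-.072)
plan((*a,.03,193),(*a,.021,193))
print(state()['qpos'])"
```

```text
t 10.7 pos [0.6577 0.2746 0.1128] rpy [-179.87   -0.32 -167.49] open 0.0334 F [-2.2  0.3 -2.4]
(np.float64(0.6544), np.float64(0.2767), 0.03, 193) shift [0.0024, 0.0029, 0.0828] rot [-0.0022, -0.0056, -0.0085] rows 1.7
(np.float64(0.6544), np.float64(0.2767), 0.021, 193) shift [0.0023, 0.0029, 0.0918] rot [-0.0022, -0.0056, -0.0085] rows 1.8
[ 3.86516536e+01  2.06681731e+01  1.27070575e+01 -2.49787004e-02
 -8.23813723e+01 -2.61355462e+01]
```

servo_tool --motion '[-0.4, 0.0005, 0.0005, 0.04, 0, 0, 0, -0.4, 0.0005, 0.0005, 0.075, 0, 0, 0, -0.4, 0.0005, 0.0005, 0.086, 0, 0, 0, -0.4, 0.0005, 0.0005, 0.09, 0, 0, 0, -0.4, 0.0005, 0.0005, 0.09, 0, 0, 0, -0.4, 0.0005, 0.0005, 0.09, 0, 0, 0]'

```text
time_s: 11.3
eef_pos: [0.6559, 0.2757, 0.0322]
orientation: [179.9, 0.2, -167.4]
wrist_force: [-0.3, -0.4, 0.5]
opening: 0.0333
```

```bash
python3 -c "
from h import *
a=c2w(-.022,-.072)
plan((*a,.021,193))"
```

```text
t 11.3 pos [0.6559 0.2757 0.0322] rpy [ 179.94    0.22 -167.38] open 0.0333 F [-0.3 -0.4  0.5]
(np.float64(0.6544), np.float64(0.2767), 0.021, 193) shift [0.0014, 0.0012, 0.0112] rot [0.0011, 0.0038, -0.0066] rows 0.2
```

servo_tool --motion '[-0.4, 0.001, 0.001, 0.004, 0, 0, 0, -0.4, 0.001, 0.001, 0.009, 0, 0, 0, -0.4, 0.001, 0.001, 0.009, 0, 0, 0, -0.4, 0.001, 0.001, 0.009, 0, 0, 0]'

```text
time_s: 11.7
eef_pos: [0.6549, 0.2767, 0.025]
orientation: [179.9, 0.3, -167.3]
wrist_force: [-7.3, -1.1, 13.0]
opening: 0.0327
```

servo_tool --motion '[0.05, 0, 0, -0.001, 0, 0, 0, 0.05, 0, 0, -0.001, 0, 0, 0, 0.05, 0, 0, -0.001, 0, 0, 0, 0.05, 0, 0, -0.015, 0, 0, 0, 0.05, 0, 0, -0.05, 0, 0, 0, 0.05, 0, 0, -0.1, 0, 0, 0, 0.05, 0, 0, -0.15, 0, 0, 0, 0.05, 0, 0, -0.175, 0, 0, 0]'

```text
time_s: 12.5
eef_pos: [0.6551, 0.2761, 0.2027]
orientation: [179.9, 0.5, -167.4]
wrist_force: [-0.2, 1.5, 1.3]
opening: 0.0449
```

```bash
python3 -c "
from h import *
b=c2w(-.022,.08)
plan((*b,.2,193),(.3505,.2876,.2,193),(.3505,.2876,.06,193))"
```

```text
t 12.5 pos [0.6551 0.2761 0.2027] rpy [ 179.89    0.5  -167.4 ] open 0.0449 F [-0.2  1.5  1.3]
(np.float64(0.5062), np.float64(0.2426), 0.2, 193) shift [0.1526, -0.0001, 0.0014] rot [0.002, 0.0088, -0.0069] rows 3.1
(0.3505, 0.2876, 0.2, 193) shift [0.2947, 0.0777, 0.0003] rot [0.002, 0.0088, -0.0069] rows 6.1
(0.3505, 0.2876, 0.06, 193) shift [0.2959, 0.0774, 0.1403] rot [0.002, 0.0088, -0.0069] rows 6.7
```

servo_tool --motion '[0.05, 0.05, 0, 0, 0, 0, 0, 0.05, 0.1, 0, 0, 0, 0, 0, 0.05, 0.15, 0, 0, 0, 0, 0, 0.35, 0.195, 0.025, 0, 0, 0, 0, 0.35, 0.24, 0.048, 0.005, 0, 0, 0, 0.35, 0.28, 0.07, 0.03, 0, 0, 0, 0.35, 0.295, 0.077, 0.075, 0, 0, 0, 0.35, 0.295, 0.077, 0.12, 0, 0, 0]'

```text
time_s: 13.3
eef_pos: [0.3474, 0.2884, 0.076]
orientation: [179.7, 0.2, -167.2]
wrist_force: [1.4, 1.2, -1.5]
opening: 0.0576
```

```bash
python3 - <<'E'
from h import *
p,d=snap('top');q,_=snap('side')
W=cloud('top',d)
cv2.imwrite('pics/t7.png',np.hstack([cv2.resize(p[90:250,90:210],(360,480)),cv2.resize(q[150:270,200:310],(440,480))])[:,:,::-1])
plan((.3505,.2876,.06,193),(.3505,.2876,.012,193))
E
```

```text
t 13.4 pos [0.346  0.2841 0.0699] rpy [-179.72   -0.42 -167.34] open 0.0576 F [-0.3 -0.9 -0.9]
(0.3505, 0.2876, 0.06, 193) shift [-0.0052, 0.0025, 0.0099] rot [-0.0049, -0.0073, -0.0059] rows 0.2
(0.3505, 0.2876, 0.012, 193) shift [-0.0056, 0.0027, 0.0579] rot [-0.0049, -0.0073, -0.0059] rows 1.2
```

View pics/t7.png

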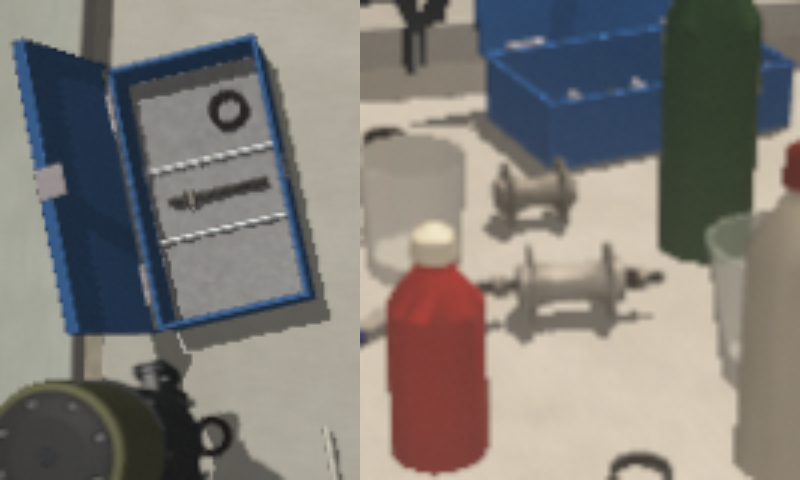

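The picture shows ring A flat in the far bay at (230,110), the axle centred in the middle bay at (218,192), and ring B at (215,436) beside the jaws. Next I'll check how far the ring sat off-centre in the jaws.

```bash
python3 - <<'E'
from h import *
p,d=snap('top');W=cloud('top',d);g=p.mean(2)
for c,r in [((166,127),9),((162,235),9)]:
    s=(slice(c[1]-r,c[1]+r+1),slice(c[0]-r,c[0]+r+1))
    m=(g[s]<80)&(W[s][...,2]<.04);n,l,st,ce=cv2.connectedComponentsWithStats(m.astype(np.uint8));k=1+np.argmax(st[1:,4])
    q=W[s][l==k];mid=np.nanmean(q,0);ri=(np.nanmin(q,0)+np.nanmax(q,0))/2
    dx=mid[:2]-V[:2];cs,sn=np.cos(V[2]),np.sin(V[2])
    print('mean',mid.round(4),'mid',ri.round(4),np.ptp(q,axis=0).round(3),'case',(dx[0]*cs+dx[1]*sn).round(4),(-dx[0]*sn+dx[1]*cs).round(4))
plan((.3505,.2876,.04,193))
E
```

```text
mean [0.6538 0.2753 0.0144] mid [0.6544 0.2746 0.013 ] [0.038 0.036 0.023] case -0.0232 -0.0712
mean [0.3521 0.279  0.0061] mid [0.3506 0.2828 0.007 ] [0.039 0.031 0.021] case 0.0479 0.2221
t 13.45 pos [0.3482 0.2854 0.0743] rpy [-1.7983e+02 -1.3000e-01 -1.6736e+02] open 0.0577 F [-0.2 -0.9  2.1]
(0.3505, 0.2876, 0.04, 193) shift [-0.0028, 0.0017, 0.0342] rot [-0.0029, -0.0022, -0.0062] rows 0.7
```

servo_tool --motion '[0.35, -0.001, 0.001, 0.03, 0, 0, 0, 0.35, -0.001, 0.001, 0.04, 0, 0, 0, 0.35, -0.001, 0.001, 0.04, 0, 0, 0, 0.35, -0.001, 0.001, 0.04, 0, 0, 0, 0.35, -0.001, 0.001, 0.04, 0, 0, 0]'

```text
time_s: 13.95
eef_pos: [0.3505, 0.2885, 0.0373]
orientation: [179.9, 0.1, -167.4]
wrist_force: [-0.0, -1.0, -1.3]
opening: 0.0576
```

```bash
python3 -c "
from h import *
plan((.3505,.2876,.013,193))"
```

```text
t 13.95 pos [0.3505 0.2885 0.0373] rpy [ 1.7991e+02  1.2000e-01 -1.6741e+02] open 0.0576 F [-0.  -1.  -1.3]
(0.3505, 0.2876, 0.013, 193) shift [0.0002, -0.001, 0.0243] rot [0.0016, 0.002, -0.0071] rows 0.5
```

servo_tool --motion '[0.35, 0, 0, 0.015, 0, 0, 0, 0.35, 0, 0, 0.024, 0, 0, 0, 0.35, 0, 0, 0.024, 0, 0, 0, 0.35, 0, 0, 0.024, 0, 0, 0, -0.4, 0, 0, 0.024, 0, 0, 0, -0.4, 0, 0, 0.024, 0, 0, 0, -0.4, 0, 0, 0.024, 0, 0, 0, -0.4, 0, 0, 0.024, 0, 0, 0]'

```text
time_s: 14.75
eef_pos: [0.3501, 0.2883, 0.0124]
orientation: [179.9, 0.1, -167.4]
wrist_force: [-0.7, -0.1, 5.5]
opening: 0.0342
```

servo_tool --motion '[-0.4, 0, 0, -0.04, 0, 0, 0, -0.4, 0, 0, -0.09, 0, 0, 0, -0.4, 0, 0, -0.14, 0, 0, 0, -0.4, 0, 0, -0.185, 0, 0, 0, -0.4, -0.04, -0.01, -0.188, 0, 0, 0, -0.4, -0.085, -0.02, -0.188, 0, 0, 0, -0.4, -0.13, -0.028, -0.188, 0, 0, 0, -0.4, -0.13, -0.028, -0.188, 0, 0, 0]'

```text
time_s: 15.55
eef_pos: [0.4855, 0.288, 0.1948]
orientation: [-179.8, -0.3, -167.6]
wrist_force: [-0.8, -1.0, -1.9]
opening: 0.0343
```

```bash
python3 -c "
from h import *
a=c2w(.022,-.072)
plan((*a,.2,193),(*a,.032,193))"
```

```text
t 15.55 pos [0.4855 0.288  0.1948] rpy [-179.75   -0.35 -167.6 ] open 0.0343 F [-0.8 -1.  -1.9]
(np.float64(0.6445), np.float64(0.3195), 0.2, 193) shift [-0.1621, -0.0033, -0.0062] rot [-0.0043, -0.0061, -0.0105] rows 3.2
(np.float64(0.6445), np.float64(0.3195), 0.032, 193) shift [-0.1631, -0.0026, 0.1618] rot [-0.0043, -0.0061, -0.0105] rows 4.6
```

servo_tool --motion '[-0.4, -0.045, -0.001, 0, 0, 0, 0, -0.4, -0.09, -0.002, 0, 0, 0, 0, -0.4, -0.135, -0.003, 0.01, 0, 0, 0, -0.4, -0.16, -0.003, 0.04, 0, 0, 0, -0.4, -0.16, -0.003, 0.08, 0, 0, 0, -0.4, -0.16, -0.003, 0.12, 0, 0, 0, -0.4, -0.16, -0.003, 0.125, 0, 0, 0, -0.4, -0.16, -0.003, 0.125, 0, 0, 0]'

```text
time_s: 16.35
eef_pos: [0.6389, 0.3204, 0.0736]
orientation: [-179.9, -0.1, -167.4]
wrist_force: [0.2, 0.2, 1.4]
opening: 0.0348
```

```bash
python3 -c "
from h import *
a=c2w(.022,-.072)
plan((*a,.022,193))"
```

```text
t 16.35 pos [0.6389 0.3204 0.0736] rpy [-1.7991e+02 -1.2000e-01 -1.6737e+02] open 0.0348 F [0.2 0.2 1.4]
(np.float64(0.6445), np.float64(0.3195), 0.022, 193) shift [-0.0054, -0.002, 0.0516] rot [-0.0016, -0.002, -0.0065] rows 1.0
```

servo_tool --motion '[-0.4, -0.005, -0.002, 0.02, 0, 0, 0, -0.4, -0.005, -0.002, 0.04, 0, 0, 0, -0.4, -0.005, -0.002, 0.044, 0, 0, 0, -0.4, -0.005, -0.002, 0.047, 0, 0, 0, -0.4, -0.005, -0.002, 0.049, 0, 0, 0, -0.4, -0.005, -0.002, 0.049, 0, 0, 0]'

```text
time_s: 16.95
eef_pos: [0.6453, 0.3204, 0.027]
orientation: [180.0, 0.1, -167.4]
wrist_force: [0.4, -0.7, 0.6]
opening: 0.0342
```

servo_tool --motion '[-0.4, 0, 0, 0.003, 0, 0, 0, -0.4, 0, 0, 0.005, 0, 0, 0, -0.4, 0, 0, 0.005, 0, 0, 0]'

```text
time_s: 17.25
eef_pos: [0.6461, 0.3206, 0.0257]
orientation: [180.0, 0.3, -167.3]
wrist_force: [-8.8, -3.0, 14.1]
opening: 0.0341
```

servo_tool --motion '[0.05, 0, 0, -0.002, 0, 0, 0, 0.05, 0, 0, -0.002, 0, 0, 0, 0.05, 0, 0, -0.002, 0, 0, 0, 0.05, 0, 0, -0.015, 0, 0, 0, 0.05, 0, 0, -0.05, 0, 0, 0, 0.05, 0, 0, -0.1, 0, 0, 0, 0.05, 0, 0, -0.15, 0, 0, 0, 0.05, 0, 0, -0.178, 0, 0, 0]'

```text
time_s: 18.05
eef_pos: [0.6461, 0.3201, 0.2055]
orientation: [179.9, 0.5, -167.4]
wrist_force: [1.6, 0.6, 0.7]
opening: 0.045
```

```bash
python3 - <<'E'
from h import *
f=np.load('top1.npz');p,W=f['p'],f['W'];z=W[...,2]
s=(slice(186,220),slice(212,246));w=W[s].reshape(-1,3);w=w[(w[:,2]>.008)&(w[:,2]<.07)]
c=w.mean(0)
for x in np.arange(.405,.49,.006):
    k=w[abs(w[:,0]-x)<.003];
    if len(k): print(x.round(3),len(k),'y',k[:,1].min().round(4),k[:,1].max().round(4),'mid',((k[:,1].min()+k[:,1].max())/2).round(4),'zmax',k[:,2].max().round(3))
b=c2w(-.0,.06);plan((*b,.2,193),(.445,.102,.2,270))
E
```

```text
0.417 23 y 0.0885 0.1157 mid 0.1021 zmax 0.042
0.423 39 y 0.0774 0.1262 mid 0.1018 zmax 0.053
0.429 21 y 0.0888 0.1155 mid 0.1022 zmax 0.045
0.435 18 y 0.0913 0.1131 mid 0.1022 zmax 0.042
0.441 18 y 0.0915 0.1136 mid 0.1025 zmax 0.04
0.447 25 y 0.0914 0.1134 mid 0.1024 zmax 0.04
0.453 20 y 0.0913 0.1135 mid 0.1024 zmax 0.041
0.459 22 y 0.0891 0.1161 mid 0.1026 zmax 0.043
0.465 37 y 0.0781 0.1268 mid 0.1024 zmax 0.054
0.471 22 y 0.0889 0.1162 mid 0.1026 zmax 0.047
0.477 9 y 0.092 0.1139 mid 0.1029 zmax 0.038
t 18.05 pos [0.6461 0.3201 0.2055] rpy [ 179.88    0.46 -167.4 ] open 0.045 F [1.6 0.6 0.7]
(np.float64(0.5208), np.float64(0.2686), 0.2, 193) shift [0.1335, -0.023, 0.0044] rot [0.002, 0.008, -0.007] rows 2.7
(0.445, 0.102, 0.2, 270) shift [0.2438, -0.169, 0.0032] rot [-0.0037, 0.0081, -1.3509] rows 9.0
```

servo_tool --motion '[0.15, 0.045, -0.008, 0, 0, 0, -0.1, 0.15, 0.09, -0.016, 0, 0, 0, -0.25, 0.15, 0.133, -0.03, 0, 0, 0, -0.4, 0.15, 0.16, -0.065, 0, 0, 0, -0.55, 0.15, 0.19, -0.1, 0, 0, 0, -0.7, 0.15, 0.22, -0.135, 0, 0, 0, -0.85, 0.15, 0.2435, -0.1685, 0, 0, 0, -1, 0.15, 0.2435, -0.1685, 0, 0, 0, -1.15]'

```text
time_s: 18.85
eef_pos: [0.4431, 0.0995, 0.2007]
orientation: [-179.8, 0.2, -101.3]
wrist_force: [0.6, -0.0, 0.5]
opening: 0.0492
```

```bash
python3 -c "
from h import *
plan((.4445,.1023,.2,270.5),(.4445,.1023,.09,270.5))"
```

```text
t 18.85 pos [0.4431 0.0995 0.2007] rpy [-179.78    0.18 -101.28] open 0.0492 F [ 0.6 -0.   0.5]
(0.4445, 0.1023, 0.2, 270.5) shift [-0.003, -0.0008, 0.0007] rot [-0.0041, 0.0027, -0.2056] rows 1.4
(0.4445, 0.1023, 0.09, 270.5) shift [-0.0027, -0.0004, 0.1107] rot [-0.0041, 0.0027, -0.2056] rows 2.2
```

servo_tool --motion '[0.15, -0.002, -0.0005, 0.02, 0, 0, -0.12, 0.15, -0.002, -0.0005, 0.06, 0, 0, -0.205, 0.15, -0.002, -0.0005, 0.1, 0, 0, -0.205, 0.15, -0.002, -0.0005, 0.11, 0, 0, -0.205, 0.15, -0.002, -0.0005, 0.11, 0, 0, -0.205, 0.15, -0.002, -0.0005, 0.11, 0, 0, -0.205]'

```text
time_s: 19.45
eef_pos: [0.446, 0.1046, 0.0909]
orientation: [-179.8, 0.1, -89.8]
wrist_force: [1.0, 0.1, 0.5]
opening: 0.0493
```

```bash
python3 -c "
from h import *
plan((.4445,.1023,.02,270.5))"
```

```text
t 19.45 pos [0.446  0.1046 0.0909] rpy [-1.7981e+02  5.0000e-02 -8.9750e+01] open 0.0493 F [1.  0.1 0.5]
(0.4445, 0.1023, 0.02, 270.5) shift [0.0024, 0.0017, 0.0709] rot [-0.0033, 0.0009, -0.0044] rows 1.4
```

servo_tool --motion '[0.15, 0.0015, 0.001, 0.035, 0, 0, 0, 0.15, 0.0015, 0.001, 0.06, 0, 0, 0, 0.15, 0.0015, 0.001, 0.071, 0, 0, 0, 0.15, 0.0015, 0.001, 0.071, 0, 0, 0, -0.6, 0.0015, 0.001, 0.071, 0, 0, 0, -0.6, 0.0015, 0.001, 0.071, 0, 0, 0, -0.6, 0.0015, 0.001, 0.071, 0, 0, 0, -0.6, 0.0015, 0.001, 0.071, 0, 0, 0]'

```text
time_s: 20.25
eef_pos: [0.4451, 0.1033, 0.0196]
orientation: [-179.8, 0.1, -89.7]
wrist_force: [-1.6, 0.6, 5.4]
opening: 0.0225
```

servo_tool --motion '[-0.6, 0, 0, -0.03, 0, 0, 0, -0.6, 0, 0, -0.07, 0, 0, 0, -0.6, 0, 0, -0.12, 0, 0, 0, -0.6, 0, 0, -0.16, 0, 0, 0, -0.6, 0, 0, -0.18, 0, 0, 0.1, -0.6, 0, 0, -0.18, 0, 0, 0.24, -0.6, 0, 0, -0.18, 0, 0, 0.38, -0.6, 0, 0, -0.18, 0, 0, 0.52]'

```text
time_s: 21.05
eef_pos: [0.4437, 0.1029, 0.1977]
orientation: [180.0, 0.0, -119.9]
wrist_force: [-0.4, 0.5, -1.4]
opening: 0.0223
```

```bash
python3 -c "
from h import *
a=c2w(0,.078)
plan((*a,.2,193))"
```

```text
t 21.05 pos [0.4437 0.1029 0.1977] rpy [ 1.7998e+02  5.0000e-02 -1.1988e+02] open 0.0223 F [-0.4  0.5 -1.4]
(np.float64(0.5032), np.float64(0.2645), 0.2, 193) shift [-0.1698, 0.0289, -0.0022] rot [0.0007, 0.0007, 0.8223] rows 5.5
```

servo_tool --motion '[-0.6, -0.03, 0.005, 0, 0, 0, 0.14, -0.6, -0.06, 0.01, 0, 0, 0, 0.28, -0.6, -0.09, 0.015, 0, 0, 0, 0.42, -0.6, -0.12, 0.02, 0, 0, 0, 0.56, -0.6, -0.15, 0.025, 0, 0, 0, 0.7, -0.6, -0.17, 0.029, 0, 0, 0, 0.82, -0.6, -0.17, 0.029, 0, 0, 0, 0.82, -0.6, -0.17, 0.029, 0, 0, 0, 0.82]'

```text
time_s: 21.85
eef_pos: [0.5022, 0.265, 0.197]
orientation: [-180.0, -0.1, -166.4]
wrist_force: [-0.4, -0.3, -2.2]
opening: 0.0227
```

```bash
python3 -c "
from h import *
a=c2w(0,.078)
plan((*a,.06,193))
p,d=snap('side');p2,d2=snap('top')
cv2.imwrite('pics/t8.png',np.hstack([cv2.resize(p[90:210,200:300],(400,480)),cv2.resize(p2[90:210,90:190],(400,480))])[:,:,::-1])"
```

```text
t 21.85 pos [0.5022 0.265  0.197 ] rpy [-1.7998e+02 -5.0000e-02 -1.6642e+02] open 0.0227 F [-0.4 -0.3 -2.2]
(np.float64(0.5032), np.float64(0.2645), 0.06, 193) shift [-0.001, -0.0007, 0.137] rot [-0.0003, -0.0009, 0.0101] rows 2.7
```

View pics/t8.png

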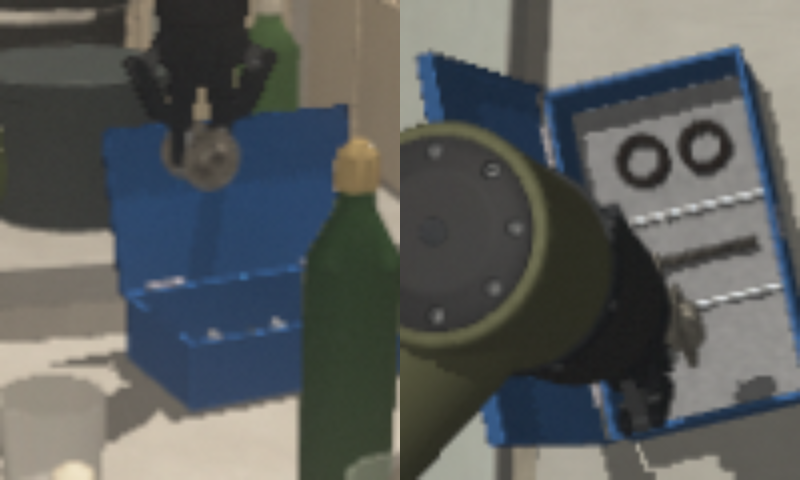

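The shell is held level over the near bay, left picture (205,155). Both rings lie flat side by side in the far bay, right picture (643,160) and (706,148). Lowering the shell.

servo_tool --motion '[-0.6, -0.001, 0, 0.04, 0, 0, 0, -0.6, -0.001, 0, 0.08, 0, 0, 0, -0.6, -0.001, 0, 0.12, 0, 0, 0, -0.6, -0.001, 0, 0.145, 0, 0, 0, -0.6, -0.001, 0, 0.158, 0, 0, 0, -0.6, -0.001, 0, 0.163, 0, 0, 0, -0.6, -0.001, 0, 0.163, 0, 0, 0, -0.6, -0.001, 0, 0.163, 0, 0, 0]'

```text
time_s: 22.75
eef_pos: [0.5043, 0.2657, 0.0363]
orientation: [179.9, 0.2, -166.5]
wrist_force: [-0.4, 0.5, -1.8]
opening: 0.0225
```

servo_tool --motion '[-0.6, 0, 0, 0.003, 0, 0, 0, -0.6, 0, 0, 0.006, 0, 0, 0, -0.6, 0, 0, 0.007, 0, 0, 0, -0.6, 0, 0, 0.007, 0, 0, 0]'

```text
time_s: 23.15
eef_pos: [0.5035, 0.2654, 0.0277]
orientation: [180.0, 0.0, -166.5]
wrist_force: [-1.4, 0.9, 0.9]
opening: 0.0226
```

servo_tool --motion '[-0.15, 0, 0, 0, 0, 0, 0, -0.15, 0, 0, 0, 0, 0, 0, -0.15, 0, 0, 0, 0, 0, 0, -0.15, 0, 0, -0.015, 0, 0, 0, -0.15, 0, 0, -0.05, 0, 0, 0, -0.15, 0, 0, -0.1, 0, 0, 0, -0.15, 0, 0, -0.15, 0, 0, 0, -0.15, 0, 0, -0.19, 0, 0, 0]'

```text
time_s: 23.95
eef_pos: [0.5031, 0.2648, 0.2212]
orientation: [180.0, 0.1, -166.5]
wrist_force: [0.4, 0.2, 1.4]
opening: 0.0361
```

```bash
python3 -c "
from h import *
plan((.42,.3,.3,193),(.40,.33,.3,193))"
```

```text
t 23.95 pos [0.5031 0.2648 0.2212] rpy [ 1.7995e+02  8.0000e-02 -1.6653e+02] open 0.0361 F [0.4 0.2 1.4]
(0.42, 0.3, 0.3, 193) shift [0.0725, 0.0537, -0.0789] rot [0.0008, 0.0014, 0.0082] rows 2.4
(0.4, 0.33, 0.3, 193) shift [0.085, 0.0875, -0.0789] rot [0.0008, 0.0014, 0.0082] rows 2.9
```

servo_tool --motion '[-1, 0, 0, -0.05, 0, 0, 0, -1, 0, 0, -0.09, 0, 0, 0, -1, 0.04, 0.02, -0.09, 0, 0, 0, -1, 0.085, 0.04, -0.09, 0, 0, 0, -1, 0.13, 0.06, -0.09, 0, 0, 0, -1, 0.16, 0.06, -0.09, 0, 0, 0, -1, 0.16, 0.06, -0.09, 0, 0, 0]'

```text
time_s: 24.65
eef_pos: [0.3312, 0.2856, 0.3092]
orientation: [179.8, 0.1, -166.3]
wrist_force: [0.5, 0.6, 0.7]
opening: 0.0
```

```bash
python3 - <<'E'
from h import *
a=c2w(.15,.03)
plan((*a,.31,193))
p,d=snap('top');W=cloud('top',d);np.savez('top9.npz',p=p,W=W)
cv2.imwrite('pics/t9.png',cv2.resize(p[90:270,85:400],None,fx=2.5,fy=2.5,interpolation=cv2.INTER_CUBIC)[:,:,::-1])
w=W.reshape(-1,3);c,s=np.cos(V[2]),np.sin(V[2]);dd=w[:,:2]-V[:2];l=np.c_[dd[:,0]*c+dd[:,1]*s,-dd[:,0]*s+dd[:,1]*c]
k=(abs(l[:,0])<.06)&(l[:,1]>.042)&(l[:,1]<.112)&(w[:,2]>.025)&(w[:,2]<.075)
print('shell mid case',(np.percentile(l[k],2,axis=0)+np.percentile(l[k],98,axis=0))/2,np.percentile(w[k,2],99),k.sum())
k=(l[:,0]>.06)&(l[:,0]<.15)&(abs(l[:,1])<.12)&(w[:,2]>.18)&(w[:,2]<.225);print('lid top',np.percentile(l[k,0],[2,50,98]),np.percentile(w[k,2],98))
E
```

```text
t 24.65 pos [0.3312 0.2856 0.3092] rpy [ 1.7984e+02  7.0000e-02 -1.6632e+02] open 0.0 F [0.5 0.6 0.7]
(np.float64(0.5165), np.float64(0.4215), 0.31, 193) shift [-0.2121, 0.0882, -0.0003] rot [0.0028, 0.0013, 0.0118] rows 4.6
shell mid case [0.00267084 0.07754679] 0.060772590530392426 255
lid top [0.09028388 0.10645922 0.11394899] 0.21284729661964105
```

View pics/t9.png

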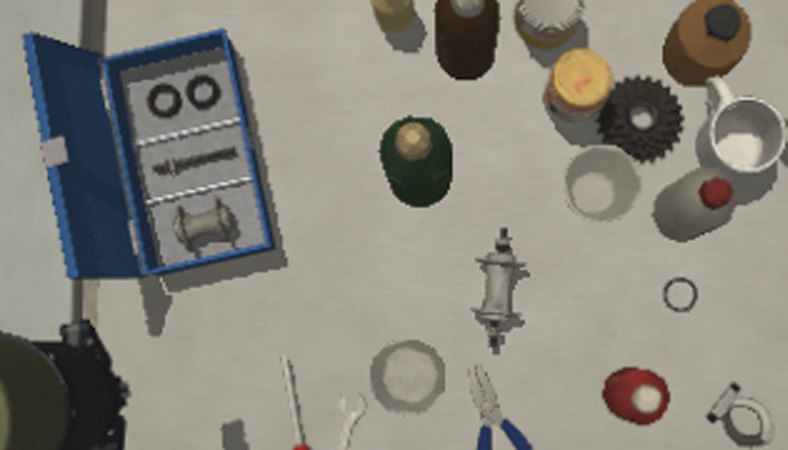

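All four parts lie in their bays: rings at (165,100) and (203,92), axle at (195,160), shell at (205,225). The whole hub at (497,290) and spacer at (680,295) look unmoved. Next is the lid.

servo_tool --motion '[-1, -0.02, 0.045, 0, 0, 0, 0, -1, -0.06, 0.075, 0, 0, 0, 0, -1, -0.105, 0.088, 0, 0, 0, 0, -1, -0.15, 0.088, 0, 0, 0, 0.01, -1, -0.19, 0.088, 0, 0, 0, 0.01, -1, -0.212, 0.088, 0, 0, 0, 0.01, -1, -0.212, 0.088, 0, 0, 0, 0.01, -1, -0.212, 0.088, 0, 0, 0, 0.01]'

```text
time_s: 25.5
eef_pos: [0.5203, 0.4207, 0.3058]
orientation: [-179.9, -0.1, -167.2]
wrist_force: [-0.3, 0.0, 0.6]
opening: -0.0002
```

```bash
python3 - <<'E'
from h import *
a=c2w(.15,.03)
plan((*a,.187,193))
p,d=snap('top');q,_=snap('side')
W=cloud('top',d).reshape(-1,3);c,s=np.cos(V[2]),np.sin(V[2]);dd=W[:,:2]-V[:2];l=np.c_[dd[:,0]*c+dd[:,1]*s,-dd[:,0]*s+dd[:,1]*c]
cv2.imwrite('pics/t10.png',np.hstack([cv2.resize(q[70:200,190:300],(406,480)),cv2.resize(p[90:240,60:180],(384,480))])[:,:,::-1])
E
```

```text
t 25.5 pos [0.5203 0.4207 0.3058] rpy [-1.7990e+02 -1.3000e-01 -1.6719e+02] open -0.0002 F [-0.3  0.   0.6]
(np.float64(0.5165), np.float64(0.4215), 0.187, 193) shift [0.0033, 0.0019, 0.1188] rot [-0.0017, -0.0023, -0.0034] rows 2.4
```

View pics/t10.png

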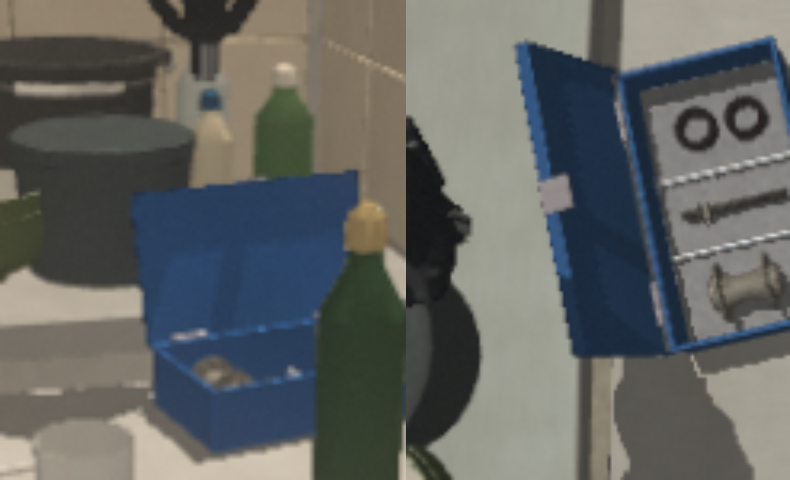

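The gripper hangs behind the lid, left picture (205,60), with a clear gap to the pot. Descending behind the lid.

servo_tool --motion '[-1, 0.001, 0.002, 0.04, 0, 0, 0, -1, 0.001, 0.002, 0.08, 0, 0, 0, -1, 0.001, 0.002, 0.11, 0, 0, 0, -1, 0.001, 0.002, 0.118, 0, 0, 0, -1, 0.001, 0.002, 0.118, 0, 0, 0]'

```text
time_s: 26.1
eef_pos: [0.5174, 0.4226, 0.1894]
orientation: [-180.0, -0.0, -167.1]
wrist_force: [-0.7, -0.0, 0.6]
opening: 0.0002
```

```bash
cat >> h.py <<'E'
def lidplan(steps,y=.03):  # steps: (case x, tcp z)
    plan(*[(*c2w(x,y),z,193) for x,z in steps])
def arc(th,r,off=.005,tip=.013,half=.011):
    # tool vertical; finger corner (case -x... or tip) touching the outer face at radius r
    n=np.array([np.sin(th),np.cos(th)]);e=np.array([-np.cos(th),np.sin(th)])
    P=np.array([.0725,.065])+r*e+off*n
    return P
E
python3 - <<'E'
from h import *
lidplan([(.11,.19),(.07,.19)])
E
```

```text
t 26.1 pos [0.5174 0.4226 0.1894] rpy [-1.7996e+02 -3.0000e-02 -1.6707e+02] open 0.0002 F [-0.7 -0.   0.6]
(np.float64(0.5254), np.float64(0.3825), 0.19, 193) shift [0.0012, -0.0409, -0.0005] rot [-0.0007, -0.0006, -0.0012] rows 0.8
(np.float64(0.5344), np.float64(0.3435), 0.19, 193) shift [0.0012, -0.0809, -0.0005] rot [-0.0007, -0.0006, -0.0012] rows 1.6
```

servo_tool --motion '[-1, 0.001, -0.015, 0, 0, 0, 0, -1, 0.001, -0.03, 0, 0, 0, 0, -1, 0.001, -0.042, 0, 0, 0, 0, -1, 0.001, -0.052, 0, 0, 0, 0, -1, 0.001, -0.062, 0, 0, 0, 0, -1, 0.001, -0.072, 0, 0, 0, 0, -1, 0.001, -0.082, 0, 0, 0, 0, -1, 0.001, -0.0915, 0, 0, 0, 0]'

```text
time_s: 26.9
eef_pos: [0.5374, 0.3327, 0.1885]
orientation: [-180.0, -0.1, -167.1]
wrist_force: [-1.0, 2.8, -0.3]
opening: 0.0004
```

```bash
python3 - <<'E'
from h import *
lidplan([(.0303,.1806),(.0057,.1633),(-.0136,.1403),(-.0263,.1131),(-.0315,.0835)])
E
```

```text
t 26.9 pos [0.5374 0.3327 0.1885] rpy [-1.7999e+02 -8.0000e-02 -1.6711e+02] open 0.0004 F [-1.   2.8 -0.3]
(np.float64(0.5433), np.float64(0.3048), 0.1806, 193) shift [0.0005, -0.0285, 0.0079] rot [-0.0001, -0.0013, -0.002] rows 0.6
(np.float64(0.5488), np.float64(0.2808), 0.1633, 193) shift [0.0005, -0.0531, 0.0252] rot [-0.0001, -0.0013, -0.002] rows 1.2
(np.float64(0.5531), np.float64(0.262), 0.1403, 193) shift [0.0004, -0.0724, 0.0482] rot [-0.0001, -0.0013, -0.002] rows 1.7
(np.float64(0.5559), np.float64(0.2496), 0.1131, 193) shift [0.0004, -0.0851, 0.0754] rot [-0.0001, -0.0013, -0.002] rows 2.3
(np.float64(0.5571), np.float64(0.2446), 0.0835, 193) shift [0.0003, -0.0903, 0.105] rot [-0.0001, -0.0013, -0.002] rows 2.8
```

Contact force is 2.8 N, so the lid is following. I'll continue along the arc.

servo_tool --motion '[-1, 0.0005, -0.015, 0.003, 0, 0, 0, -1, 0.0005, -0.0285, 0.008, 0, 0, 0, -1, 0.0005, -0.041, 0.016, 0, 0, 0, -1, 0.0005, -0.053, 0.025, 0, 0, 0, -1, 0.0005, -0.063, 0.036, 0, 0, 0, -1, 0.0005, -0.0725, 0.048, 0, 0, 0, -1, 0.0005, -0.079, 0.061, 0, 0, 0, -1, 0.0005, -0.085, 0.075, 0, 0, 0]'

```text
time_s: 27.7
eef_pos: [0.5561, 0.2497, 0.113]
orientation: [-180.0, -0.0, -167.1]
wrist_force: [1.3, -0.2, 1.7]
opening: 0.0
```

```bash
python3 - <<'E'
from h import *
lidplan([(-.0315,.0835)])
q,d=snap('side');p,d2=snap('top')
cv2.imwrite('pics/t11.png',np.hstack([cv2.resize(q[90:220,200:310],(406,480)),cv2.resize(p[90:210,90:190],(384,480))])[:,:,::-1])
E
```

```text
t 27.7 pos [0.5561 0.2497 0.113 ] rpy [-1.7998e+02 -2.0000e-02 -1.6712e+02] open 0.0 F [ 1.3 -0.2  1.7]
(np.float64(0.5571), np.float64(0.2446), 0.0835, 193) shift [0.0002, -0.0053, 0.0295] rot [-0.0003, -0.0003, -0.0021] rows 0.6
```

View pics/t11.png

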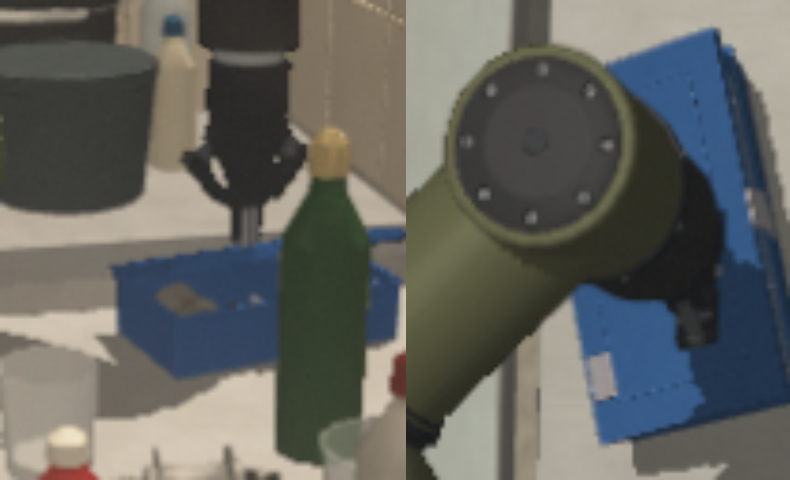

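The lid is nearly down with the fingertips on it (left, 245,240). Pressing it shut.

servo_tool --motion '[-1, 0, -0.002, 0.01, 0, 0, 0, -1, 0, -0.004, 0.018, 0, 0, 0, -1, 0, -0.005, 0.025, 0, 0, 0, -1, 0, -0.005, 0.03, 0, 0, 0, -1, 0, -0.005, 0.032, 0, 0, 0, -1, 0, -0.005, 0.032, 0, 0, 0]'

```text
time_s: 28.4
eef_pos: [0.5568, 0.2457, 0.0818]
orientation: [-180.0, -0.1, -167.1]
wrist_force: [-0.2, 0.3, -0.3]
opening: 0.0
```

servo_tool --motion '[-1, 0, 0, 0.002, 0, 0, 0, -1, 0, 0, 0.004, 0, 0, 0, -1, 0, 0, 0.004, 0, 0, 0, -1, 0, 0, 0.004, 0, 0, 0]'

```text
time_s: 28.8
eef_pos: [0.557, 0.2457, 0.0782]
orientation: [180.0, -0.0, -167.1]
wrist_force: [0.2, -0.3, 0.7]
opening: -0.0003
```

servo_tool --motion '[-1, 0, 0, 0.0015, 0, 0, 0, -1, 0, 0, 0.003, 0, 0, 0, -1, 0, 0, 0.003, 0, 0, 0, -1, 0, 0, 0.003, 0, 0, 0]'

```text
time_s: 29.2
eef_pos: [0.5572, 0.2458, 0.0771]
orientation: [180.0, 0.1, -167.1]
wrist_force: [-4.9, -0.6, 8.0]
opening: 0.0001
```

servo_tool --motion '[-1, 0, 0, 0.002, 0, 0, 0, -1, 0, 0, 0.004, 0, 0, 0, -1, 0, 0, 0.004, 0, 0, 0, -1, 0, 0, 0.004, 0, 0, 0]'

```text
time_s: 29.6
eef_pos: [0.5574, 0.2458, 0.0769]
orientation: [-180.0, 0.2, -167.0]
wrist_force: [-15.2, -2.2, 24.1]
opening: -0.0001
```

The lid holds firm at 24 N with no further travel, so it is shut. Backing off and verifying.

servo_tool --motion '[-1, 0, 0, -0.03, 0, 0, 0, -1, 0, 0, -0.08, 0, 0, 0, -1, 0, 0, -0.13, 0, 0, 0, -1, 0.03, -0.02, -0.16, 0, 0, 0, -1, 0.07, -0.04, -0.16, 0, 0, 0, -1, 0.11, -0.07, -0.16, 0, 0, 0, -1, 0.14, -0.1, -0.16, 0, 0, 0, -1, 0.14, -0.1, -0.16, 0, 0, 0]'

```text
time_s: 30.4
eef_pos: [0.4415, 0.1144, 0.2331]
orientation: [179.9, 0.2, -167.2]
wrist_force: [0.9, 0.2, 0.7]
opening: 0.0001
```

```bash
python3 - <<'E'
from h import *
q,d=snap('side');p,d2=snap('top');W=cloud('top',d2)
S=cloud('side',d)
plan()
for nm,A,pic in(('top',W,p),('side',S,q)):
    w=A.reshape(-1,3);c,s=np.cos(V[2]),np.sin(V[2]);dd=w[:,:2]-V[:2];l=np.c_[dd[:,0]*c+dd[:,1]*s,-dd[:,0]*s+dd[:,1]*c]
    h=cv2.cvtColor(pic,cv2.COLOR_RGB2HSV).reshape(-1,3);b=(h[:,0]>100)&(h[:,0]<125)&(h[:,1]>120)
    k=b&(l[:,0]>-.075)&(l[:,0]<.075)&(abs(l[:,1])<.115)&(w[:,2]>.055)&(w[:,2]<.12)
    if k.sum()>20: print(nm,k.sum(),'slope',np.polyfit(l[k,0],w[k,2],1).round(4),np.median(w[k,2]).round(4))
f=np.load('top1.npz');p0=f['p']
for n,s in(('whole',(slice(170,235),slice(265,305))),('spacer',(slice(196,220),slice(345,370)))):
    print(n,'max/mean diff',np.abs(p0[s].astype(int)-p[s]).max(),np.abs(p0[s].astype(int)-p[s]).mean().round(2),'shift',cv2.phaseCorrelate(p0[s].mean(2).astype(np.float32),p[s].mean(2).astype(np.float32))[0])
cv2.imwrite('pics/t12.png',np.hstack([cv2.resize(q[110:230,190:310],(400,400)),cv2.resize(p[90:250,90:250],(400,400))])[:,:,::-1])
E
```

```text
t 30.5 pos [0.4428 0.1166 0.232 ] rpy [ 1.7992e+02  1.1000e-01 -1.6714e+02] open -0.0002 F [-0.5  0.1 -0.5]
top 3130 slope [0.0024 0.0697] 0.0697
side 555 slope [0.0089 0.0691] 0.0692
whole max/mean diff 11 7.9 shift (-0.0010290447293179739, -0.000893585658637619)
spacer max/mean diff 11 8.09 shift (0.508536660342811, -0.0024877637242237682)
```

View pics/t12.png

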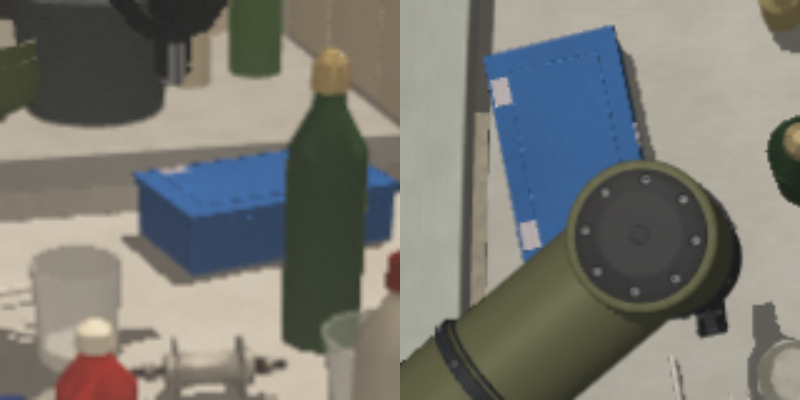

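The lid lies flat on the rim: slope under 0.01, top face at 69.7 mm where 70 is nominal. The look-alikes haven't moved and the arm touches nothing, so I'm handing in.

```bash
python3 -c "
from h import *
print(hand_in()); print(state()['time_s'])"
```

```text
the job is handed in; nothing more can be done
None
the job is handed in; nothing more can be done
```

The four hub parts are packed in the case and the lid is shut. I handed the job in at about 30.5 s of the 136 s allowed, and no verdict was reported.

- **Parts:** a top view before closing showed all four in their bays. The axle was centred in the middle bay, and both rings lay flat side by side in the far bay. The shell was on its side in the near bay, measured at x +3 mm and y +78 mm in the case frame. I could not see the parts again once the lid was down.
- **Lid:** it stopped moving under 24 N of pressing. Its top face measured 69.7 mm against 70 mm nominal, with a slope of 0.002 from the top camera and 0.009 from the side camera; the limit is 0.05 rad.
- **Look-alikes:** compared with the first picture, the assembled hub shows no shift. The spacer's image correlation gave half a pixel (about 1.5 mm), with only a uniform brightness change, so I take it as unmoved.
- **Disagreements:**
  - **Ring grip:** the jaws read 33–34 mm on rings given as 37–38 mm, but both rings held and were set down without trouble.
  - **Ring contact height:** each ring touched the case floor 4–5 mm higher than I expected, at 13–14 N.
  - **Fingertips:** my estimates of how far they stand ahead of the TCP ranged from 7 to 14 mm, so I used contact force for the final lowering.

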